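# Repack the field test kit into its foam tray

## Task

Put the field test kit back in its tray: press the pipette and the refractometer fully home into their own cutouts in the foam, and stand the loose brown dropper bottle upright in the empty cell. Do not tip the dropper bottles over, leave the two packed bottles in their cells, and do not shift or knock over the blue-capped vial, the amber bottle, the white bottle and the beaker standing near by.

Things in the scene. Friction and masses are not known exactly. Their poses are not given: they have to be found in the camera images.
- tray_centre (a point): Fixed grey tray, 224 x 322 mm, a steel handle at each short end. This point: middle of the tray, level with its rim (z = 46 mm). x runs across, y along the tray. Two black foam inserts, each 106 x 312 mm, lie in it side by side along x, in either order; foam top at z = 43 mm. Cutouts are blue inside.
- pipette_seat (a point): Where pipette_mid must come when the pipette is fully home in its cutout, with the same axes (y to the tip end). 8.5 mm below the foam top. Cutout 249 mm long, 32 mm wide for the barrel, 17.6 for the thin end, 23 for the push-button. Four springy ribs reach into the barrel section: the barrel rests on them about 10 mm proud until it is pushed down past them with some 10 N.
- pipette_notch (a point): Floor of the thumb notch that crosses the pipette's cutout 42 mm from pipette_seat towards the push-button, so that fingers can hold the barrel as it goes in: 40 mm long in y, reaching 45 mm to either side in x; its floor is 19.5 mm below pipette_seat.
- pipette_mid (a point): Loose grey-white micropipette on its side, 243 mm long. Point: half-way along, on its axis, 13.5 mm above its underside. y runs along it to the narrow tip end, -y to the red push-button. Grip the barrel (27 mm cylinder, y = -98 to +2 mm) at y = -42 mm; balance point y = -33 mm. Thin end 12.4 mm across, push-button 18 mm.
- pipette_tip (a point): The narrow end of the pipette, on its axis, 121.5 mm from pipette_mid.
- refractometer_seat (a point): Where refractometer_mid must come when the refractometer is fully home in its cutout, with the same axes (y to the thick eyepiece end). 8 mm below the foam top. Cutout 156 mm long, 30 mm wide for the barrel, 24 for the prism end. Four springy ribs reach into the barrel section: the barrel rests on them about 10 mm proud until it is pushed down past them with some 10 N.
- refractometer_notch (a point): Floor of the thumb notch that crosses the refractometer's cutout 20 mm from refractometer_seat towards the eyepiece end: 40 mm long in y, reaching 45 mm to either side in x; its floor is 19 mm below refractometer_seat.
- refractometer_mid (a point): Loose hand refractometer lying down, 150 mm long. Point: half-way along, on its axis, 12.5 mm above its underside. y runs along it to the eyepiece at the end of the black barrel, -y to the bright flat prism end (20 mm wide, from y = -29 mm). Barrel 25 mm across, y = -11 to +75 mm: grip it at y = +20 mm; balance point y = +13 mm.
- refractometer_eye (a point): The eyepiece end of the refractometer's black barrel, on its axis, 75 mm from refractometer_mid.
- cell0 (a point): Centre of the floor of a bottle cell. Three white cells, 40 mm square inside and 43 mm apart, stand in a row along y in the refractometer's insert; this is the one nearest its cutout. Floor at z = 12.5 mm, walls up to z = 45 mm, axes as the tray's. One is empty (grey felt disc on the floor), two hold bottles.
- cell1 (a point): The same for the middle cell.
- cell2 (a point): The same for the other end cell.
- bottle_brown_mid (a point): Loose brown dropper bottle with a black cap, standing, 33 mm across the body, 72 mm tall; the cap is 20 mm across and takes up the top 24 mm. This point is on its axis, half-way up (36 mm above its base); z is up along the bottle.
- bottle_yellow_mid (a point): White dropper bottle with a yellow cap that already stands in a cell and stays there, 33 mm across the body, 72 mm tall; the cap is 20 mm across and takes up the top 24 mm. This point is on its axis, half-way up (36 mm above its base); z is up along the bottle.
- bottle_packed_mid (a point): Second brown dropper bottle with a black cap, which already stands in a cell and stays there, 33 mm across the body, 72 mm tall; the cap is 20 mm across and takes up the top 24 mm. This point is on its axis, half-way up (36 mm above its base); z is up along the bottle.
- pipette: The pipette as a whole, origin on its underside below pipette_mid.
- refractometer: The refractometer as a whole, origin on its underside below refractometer_mid.
- bottle_brown: The loose brown bottle, origin at the centre of its base.
- bottle_yellow: The packed bottle with the yellow cap, origin at the centre of its base.
- bottle_packed: The packed brown bottle, origin at the centre of its base.
- vial_mid (a point): Bystander: small white vial with a blue cap, 22 mm across, 34 mm tall; it stands beside one of the two instruments; the loose bottle stands beside the other. This point is on its axis, half-way up. Leave it alone.
- amber_bottle_mid (a point): Bystander: amber reagent bottle with a black cap, 62 mm across, 135 mm tall. This point is on its axis, half-way up. Leave it alone.
- white_bottle_mid (a point): Bystander: white reagent bottle with a white cap, 58 mm across, 115 mm tall. This point is on its axis, half-way up. Leave it alone.
- beaker_mid (a point): Bystander: empty glass beaker, 75 mm across, 95 mm tall. This point is on its axis, half-way up. Leave it alone.
There are look-alikes about, which are no part of the job. What is shaped like the bottle_brown but green is not meant.

How it is judged:
By the outcome, as a careful person would: the job done as asked, in the order asked, and still so for the second after the job is handed in, with the robot touching nothing.
It also fails if it takes over 69 s, if anything falls off the work surface, if the arm or the gripper's body presses on something with over 40 N, if the wrist force passes 120 N, or if a joint passes its speed limit or range.

## Robot

A 7-joint arm with a two-finger parallel gripper is mounted at the origin on a cart in front of the work surface, level with it; the furniture and walls round the work are solid. World frame = base frame: x ahead of the robot, y to its left, z up, the work surface at z = 0. Lengths are in m, angles in rad, forces in N, time in s.
With the tool pointing down it reaches from about 0.425 to 0.925 m from the base axis. Payload 6.8 kg.
Tool frame: the origin (TCP) lies at the very end of the fingers, on their centre line; the grasp point (between the pads) lies 19 mm behind it; z points along the fingers, x is the direction in which the jaws open and shut, and the axes are right-handed (so a half turn about z gives the same grasp; the last joint's range is limited). The gripper opens to 85 mm and grips with 20 to 120 N. Pads are 22 mm wide; open, the fingers measure 114 mm over their backs; the gripper's body (76 mm by 85 mm) begins 54 mm behind the grasp point. The pads swing forward as they close: fully open they stand 13 mm farther back than shut.
Start: joints at [-0.108, 0.477, 0.022, 1.555, -0.011, 1.109, -0.083], TCP at [0.675, 0, 0.231] pointing down, gripper open.
Joint ranges: [-2.96, 2.96], [-0.34, 2.1], [-1.41, 1.46], [0.24, 2.44], [-1.37, 4.51], [0.17, 1.92], [-2.96, 2.96]. Speed limits (rad/s): [2.39, 2.39, 3.14, 3.14, 3.14, 3.14, 3.14].

## Interface

Orientations are given as a unit quaternion [w, x, y, z].
In Python, from station import get_obs, read_camera, calibration, hand_in, recognise, outline_of, place_of gives the robot as it stands.
- The arm moves only by the tool move_arm, never from a script. Its argument "steps" is a list of rows, each an object with "fingers": the finger opening in mm, from 0 to 85.4; "translation": the shift along the world's x, y, z in mm, a list of three; "turn": the turn about the world's z in rad. In form: [{"fingers": fingers, "translation": [dx, dy, dz], "turn": turn}, ...]. A call has 1 to 10 rows; each row shifts and turns the commanded pose from where the row before left it; what a row does not reach is not made up. A row lasts 1/8 s, in which the tool goes at most 62.5 mm and 10.7 degrees, less where a joint would pass 70% of its speed; a pose out of reach is approached as far as the arm can. A call with a gripper value outside its range is refused whole. The fingers move at their own pace and stop on an object; "newtons" is the grip in N (left out, the last holds). Time passes only in rows, so rows that do not move let the fingers close. It gives the time, the measured TCP pose, the force and the opening at its end, in the units of the state.
- get_obs(): the state, without advancing time (a new reading comes with each control period).
- read_camera(name): name is "scene" or "side" or "wrist"; returns the picture (480x640x3 uint8, blue, green, red); there is no depth.
- calibration(name): a dict with "camera_matrix" (3x3 intrinsics, pixels), "rvec" (rotation vector, rad) and "tvec" (3), from world to camera coordinates, as OpenCV has them. Camera axes: x right, y down, z forward; pixel columns grow to the right and rows downward; lengths in m; the calibration is good to about 2 mm. A picture is of the moment at which its call begins: read the wrist's pose just before it. calibration takes no time and is no camera call; for the wrist camera it gives the pose at the moment of the call.
- hand_in(): hands the job in, once; it reports no verdict.
Trained networks look in the newest picture that a camera, given by its name, has taken for a name from the list of things; names that differ only in an ending like _2 or _b are one class to them, and where a whole thing is asked for, a point or a joint stands for the part that bears it (a point fixed in the world has none). Each returns a list of dicts, best first, with "conf" (0 to 1); they miss things now and then, are a little off and sometimes report something else, mostly with a low value. They report only what shows in the picture. A call takes as long as a camera call. They do not tell look-alikes from the thing itself.
- recognise(camera, name): "xy" ([column, row] in pixels, amid what is visible of it).
- outline_of(camera, name): "mask" (480x640 bool, what is visible of it) and "xy" ([column, row] in pixels, amid what is visible of it).
- place_of(camera, name): "xy" ([column, row] in pixels: a listed point, or the origin of a listed thing).
The state is a dict: "t": time; "q": joint angles; "joint_vel": joint speeds; "joint_torque": joint torques, N m; "eef_pos": TCP position; "tool_rot": TCP orientation; "contact_force": force on the tool from outside, world axes, zero at the start; "torque": the same for the moment, N m; "gripper_width": opening from 0.0 (shut) to 1.0 (fully open).
Only numpy, scipy, OpenCV 4.12 (cv2) and the standard library are available. Lean on these libraries where they do the work, as an engineer would, in place of code of your own. Each camera call takes 0.05 s, during which the arm holds its last target.

## Working session

There is one attempt and no reset: what is moved stays moved. The work goes in short steps, Python scripts to look and compute and a tool call to move; the robot and the scene stay as the last step left them, time stands still between calls to the robot, and variables do not carry over. Pictures are saved under pics/ and viewed, and the job is handed in when it is done.

Besides the shell and the picture viewer there is one more tool, called after "Call:" by a JSON object that holds its "api" and its "payload", one argument or row to a line. move_arm: Moves the arm, as the interface text tells. Its arguments: {"type":"object","properties":{"steps":{"type":"array"},"newtons":{"type":"number"}},"required":["steps"]}

```bash
ls; mkdir -p pics; python3 - <<'E'
from station import *
import cv2
o=get_obs();print(o)
for n in("scene","side","wrist"):
    im=read_camera(n);cv2.imwrite(f"pics/{n}0.png",im)
    c=calibration(n);print(n,c)
E
```

```text
pics
{'t': 0.0, 'q': array([-0.10807254,  0.47781186,  0.02236013,  1.55645833, -0.01147374,
        1.10925316, -0.08310432]), 'joint_vel': array([ 9.37973272e-05, -2.18239678e-03,  1.48227696e-03,  1.33373434e-04,
       -2.82783514e-04,  8.81826563e-05,  5.96254851e-04]), 'joint_torque': array([-5.45967814e-04, -5.96443820e+01,  1.60769675e+00, -2.81194621e+01,
        1.24063640e-02,  9.39900521e-03,  2.20753498e-05]), 'eef_pos': array([ 6.74419219e-01, -5.30373001e-05,  2.30315307e-01]), 'tool_rot': array([ 8.34704420e-05,  9.99999594e-01, -8.32469465e-06, -8.97271455e-04]), 'contact_force': array([-0.08073891, -0.71041569, -0.37091286]), 'torque': array([-0.00766109,  0.06092954, -0.04547219]), 'gripper_width': 0.9994367243042966}
scene {'camera_matrix': array([[599.83762139,   0.        , 309.76712863],
       [  0.        , 599.83762139, 231.03787298],
       [  0.        ,   0.        ,   1.        ]]), 'rvec': array([ 1.10480486, -2.38212699,  0.97601117]), 'tvec': array([0.3085746 , 0.36783601, 1.2250504 ])}
side {'camera_matrix': array([[510.16684499,   0.        , 328.45863594],
       [  0.        , 510.16684499, 246.92023685],
       [  0.        ,   0.        ,   1.        ]]), 'rvec': array([ 1.96520728, -0.52026579,  0.36142621]), 'tvec': array([-0.4926675 ,  0.14699055,  1.18147574])}
wrist {'camera_matrix': array([[400.33347346,   0.        , 313.69006169],
       [  0.        , 400.33347346, 236.57727757],
       [  0.        ,   0.        ,   1.        ]]), 'rvec': array([-2.82352891e+00, -1.23392775e-03,  1.60742301e-03]), 'tvec': array([-0.6748237 , -0.04088141,  0.38053653])}
```

View pics/scene0.png

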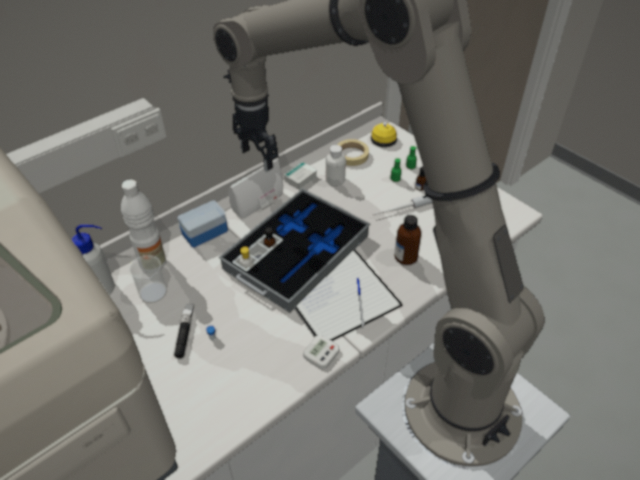

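View pics/side0.png

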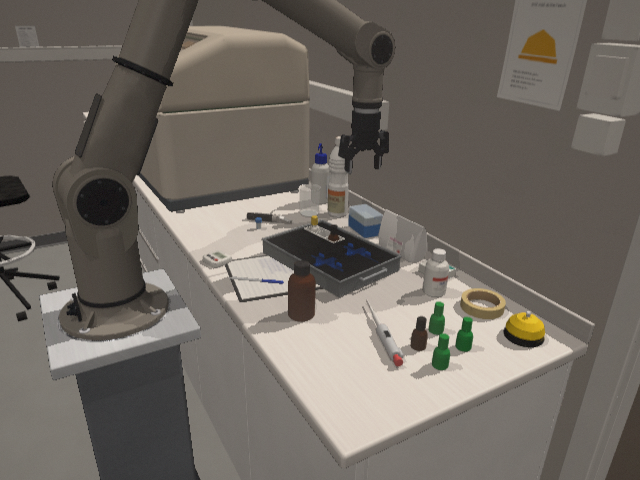

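View pics/wrist0.png

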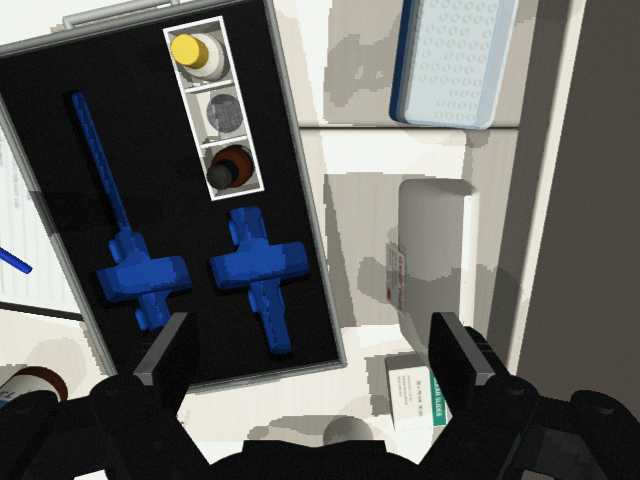

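The scene view is rough. In the wrist view the empty cell is the middle one, with its grey disc at (225,112). In the side view the pipette is at (383,335), the loose brown bottle at (419,335) among three green look-alikes, the refractometer at (268,218) and the vial at (258,224).

```bash
cat > h.py <<'E'
from station import *
import numpy as np, cv2
def ray(c,xy):
    R,_=cv2.Rodrigues(np.array(c["rvec"]));t=np.array(c["tvec"]).ravel()
    p=cv2.undistortPoints(np.array([[xy]],float),c["camera_matrix"],None)[0,0]
    return -R.T@t, R.T@np.array([p[0],p[1],1.])
def onz(c,xy,z):
    o,d=ray(c,xy); return o+d*(z-o[2])/d[2]
def proj(c,P):
    return cv2.projectPoints(np.array(P,float).reshape(-1,3),c["rvec"],c["tvec"],c["camera_matrix"],None)[0][:,0]
def find(cam,names,top=1,fresh=True):
    c=calibration(cam)
    if fresh: im=read_camera(cam)
    else: im=None
    for n,z in names:
        for r in place_of(cam,n)[:top]:
            print(cam,n,round(r["conf"],2),np.round(r["xy"],1),np.round(onz(c,r["xy"],z)*1000,1))
    return im,c
E
python3 - <<'E'
from h import *
find("wrist",[("tray_centre",.046),("pipette_seat",.0345),("pipette_notch",.015),("refractometer_seat",.035),("refractometer_notch",.016),("cell0",.0125),("cell1",.0125),("cell2",.0125),("bottle_yellow_mid",.0485),("bottle_packed_mid",.0485)])
for cam in("side","scene"):
  find(cam,[("pipette_mid",.0135),("pipette_tip",.0135),("refractometer_mid",.0125),("refractometer_eye",.0125),("bottle_brown_mid",.036),("vial_mid",.017),("amber_bottle_mid",.0675),("white_bottle_mid",.0575),("beaker_mid",.0475),("tray_centre",.046)],2)
print(get_obs()["t"])
im=cv2.imread("pics/side0.png")
cv2.imwrite("pics/crop1.png",cv2.resize(im[285:385,340:500],None,fx=5,fy=5,interpolation=3))
E
```

```text
wrist pipette_seat 0.88 [131. 233.] [512.4 -27.8  34.5]
wrist pipette_notch 0.78 [149.8 270.4] [515.9 -72.1  15. ]
wrist refractometer_seat 0.83 [266.4 284.4] [631.1 -77.5  35. ]
wrist refractometer_notch 0.72 [259.5 257.9] [623.  -58.6  16. ]
wrist cell0 0.49 [227.5 170.9] [597.2  24.   12.5]
wrist cell1 0.49 [227.5 170.9] [597.2  24.   12.5]
wrist cell2 0.49 [227.5 170.9] [597.2  24.   12.5]
wrist bottle_yellow_mid 0.79 [198.3  56.9] [588.9 114.4  48.5]
wrist bottle_packed_mid 0.91 [229.2 173.9] [606.2  27.2  48.5]
side pipette_mid 0.89 [381.9 329.4] [ 486.7 -374.1   13.5]
side pipette_tip 0.64 [364.8 299.9] [ 523.2 -254.    13.5]
side refractometer_mid 0.58 [315.8 227. ] [636.6 189.2  12.5]
side refractometer_mid 0.57 [265.9 219.2] [523.2 320.7  12.5]
side refractometer_eye 0.67 [244.6 217.2] [468.2 368.4  12.5]
side refractometer_eye 0.54 [366.2 299.7] [ 527.7 -253.5   12.5]
side bottle_brown_mid 0.97 [435.6 317.5] [ 597.1 -419.5   36. ]
side bottle_brown_mid 0.78 [420.9 330.8] [ 535.5 -443.5   36. ]
side vial_mid 0.39 [259.  222.5] [487.9 295.4  17. ]
side amber_bottle_mid 0.74 [300.  289.4] [ 366.5 -218.6   67.5]
side white_bottle_mid 0.64 [438.6 272.6] [ 715.3 -292.3   57.5]
side white_bottle_mid 0.22 [365.2 300.2] [ 480.4 -314.3   57.5]
side beaker_mid 0.7 [305.8 203.7] [663.2 306.2  47.5]
scene pipette_mid 0.65 [414.  202.5] [ 488.4 -380.    13.5]
scene pipette_tip 0.83 [373.1 215.8] [ 523.7 -257.8   13.5]
scene refractometer_mid 0.81 [182.8 328.6] [539.1 328.8  12.5]
scene refractometer_eye 0.96 [177.7 355.4] [484.5 375.   12.5]
scene bottle_brown_mid 0.78 [398.2 167.6] [ 605.1 -435.1   36. ]
scene bottle_brown_mid 0.68 [413.6 158.7] [ 604.4 -498.6   36. ]
scene vial_mid 0.52 [210.3 333.6] [483.5 289.9  17. ]
scene amber_bottle_mid 0.59 [410.2 241.3] [ 359.9 -221.3   67.5]
scene white_bottle_mid 0.73 [334.7 160.8] [ 728.3 -300.    57.5]
scene beaker_mid 0.68 [149.8 280.1] [686.1 323.7  47.5]
1.8
```

View pics/crop1.png

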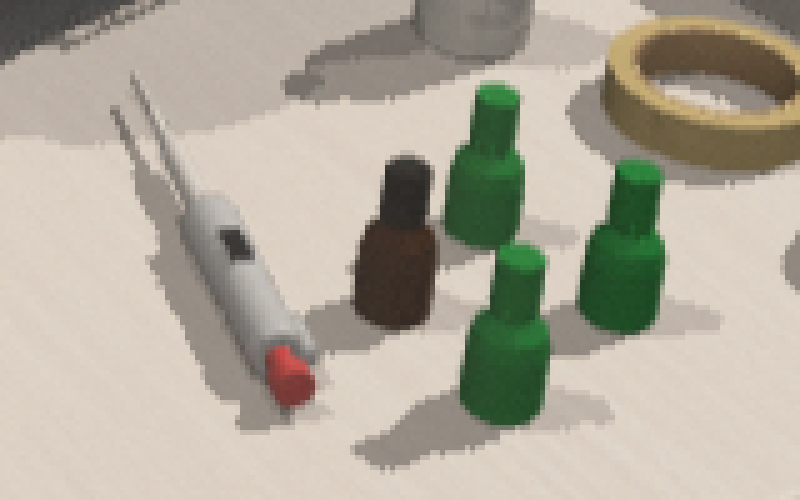

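The loose bottle could be confused with four others. In the side view they are brown (419,333), and green (436,318), (441,352) and (464,335). The fourth is the packed brown bottle in the tray cell. The brown one with the black cap at (419,333) beside the pipette is the right one, and the crop confirms it. Next I'll take a closer look at the pipette and its neighbours with the wrist camera.

```bash
python3 - <<'E'
from h import *
c=calibration("wrist");o,d=ray(c,(320,240));print(o,onz(c,(320,240),0.01),onz(c,(320,20),0.01),onz(c,(320,330),0.01),onz(c,(20,200),0.01),onz(c,(620,200),0.01))
E
```

```text
[0.6754964  0.08062709 0.37415915] [ 0.68169668 -0.042679    0.01      ] [0.68064526 0.14612707 0.01      ] [ 0.68224555 -0.14123977  0.01      ] [ 0.40260821 -0.00358708  0.01      ] [ 0.96042005 -0.00325105  0.01      ]
```

Call:
{"api": "move_arm", "payload": {
  "steps": [
    {"fingers": 85,"translation": [-19,-38,0],"turn": -0.03},
    {"fingers": 85,"translation": [-19,-38,0],"turn": -0.03},
    {"fingers": 85,"translation": [-19,-38,0],"turn": -0.03},
    {"fingers": 85,"translation": [-19,-38,0],"turn": -0.03},
    {"fingers": 85,"translation": [-19,-38,0],"turn": -0.03},
    {"fingers": 85,"translation": [-19,-38,0],"turn": -0.03},
    {"fingers": 85,"translation": [-19,-38,0],"turn": -0.03},
    {"fingers": 85,"translation": [-19,-38,0],"turn": -0.03},
    {"fingers": 85,"translation": [-19,-38,0],"turn": -0.03},
    {"fingers": 85,"translation": [-19,-38,0],"turn": -0.03}
  ]
}}

```text
t: 3.05
eef_pos: [0.4844, -0.3812, 0.2315]
tool_rot: [0.0, 0.989, -0.15, 0.0]
contact_force: [1.0, -0.4, 0.1]
gripper_width: 0.999
```

Call:
{"api": "move_arm", "payload": {
  "steps": [
    {"fingers": 85,"translation": [0,0,0],"turn": 0},
    {"fingers": 85,"translation": [0,0,0],"turn": 0}
  ]
}}

```text
t: 3.3
eef_pos: [0.4854, -0.3794, 0.2313]
tool_rot: [-0.0, 0.989, -0.149, 0.0]
contact_force: [0.3, 1.0, -0.7]
gripper_width: 0.997
```

```bash
python3 - <<'E'
from h import *
o=get_obs();print(o["t"],o["eef_pos"],o["tool_rot"],o["contact_force"])
im,c=find("wrist",[("pipette_mid",.0135),("pipette_tip",.0135),("bottle_brown_mid",.036)],4)
cv2.imwrite("pics/w1.png",im)
np.save("w1c.npy",c,allow_pickle=True)
E
```

```text
3.3 [ 0.4854091  -0.37939619  0.231261  ] [-3.27223760e-04  9.88803478e-01 -1.49223184e-01  1.27362460e-04] [ 0.258909    0.95830864 -0.69019497]
wrist pipette_mid 0.93 [311.9 192.4] [ 485.7 -374.5   13.5]
wrist pipette_tip 0.91 [318.   42.8] [ 527.3 -257.2   13.5]
wrist bottle_brown_mid 0.81 [457.  206.8] [ 603.8 -419.2   36. ]
wrist bottle_brown_mid 0.72 [384.3 257.7] [ 532.1 -446.6   36. ]
wrist bottle_brown_mid 0.67 [400.8 323.4] [ 530.9 -516.8   36. ]
wrist bottle_brown_mid 0.57 [483.4 282.9] [ 613.6 -497.9   36. ]
```

View pics/w1.png

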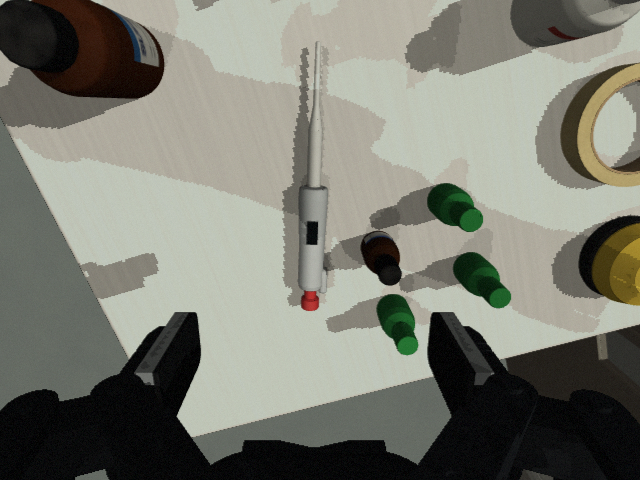

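```bash
python3 - <<'E'
from h import *
c=np.load("w1c.npy",allow_pickle=True).item()
im=cv2.imread("pics/w1.png")
# edges of the pipette per row
hsv=cv2.cvtColor(im,cv2.COLOR_BGR2HSV)
cv2.imwrite("pics/w1c.png",cv2.resize(im[30:320,260:420],None,fx=3,fy=2,interpolation=3))
from station import outline_of
r=outline_of("wrist","pipette")[0];m=r["mask"]
print(r["conf"],m.sum())
pts=[]
for row in range(45,305,20):
    xs=np.where(m[row])[0]
    if len(xs): 
        P=onz(c,(xs.mean(),row),.0135);pts.append(P[:2]);print(row,xs.min(),xs.max(),np.round(P*1000,1))
pts=np.array(pts);v=cv2.fitLine(pts.astype(np.float32),cv2.DIST_HUBER,0,.01,.01).ravel();print(v,np.arctan2(v[0],v[1]))
ys=np.where(m.any(1))[0];print(ys.min(),ys.max(),[onz(c,(np.where(m[y])[0].mean(),y),.0135)*1000 for y in(ys.min(),ys.max())])
E
```

```text
0.73 4762
45 315 320 [ 526.4 -258.7   13.5]
65 314 320 [ 521.6 -273.    13.5]
85 314 319 [ 516.7 -287.8   13.5]
105 313 318 [ 511.2 -302.8   13.5]
125 309 322 [ 506.3 -318.6   13.5]
145 308 321 [ 500.5 -334.6   13.5]
165 307 320 [ 494.5 -351.1   13.5]
185 302 322 [ 487.8 -368.    13.5]
205 299 326 [ 482.8 -386.    13.5]
225 299 326 [ 477.1 -404.4   13.5]
245 299 323 [ 469.8 -423.    13.5]
265 298 324 [ 463.7 -442.6   13.5]
285 299 326 [ 458.8 -463.4   13.5]
[ 0.3236925   0.94616234  0.4948862  -0.3509516 ] 0.32962954
41 310 [array([ 527.66801452, -255.92651699,   13.5       ]), array([ 447.76625583, -488.91672243,   13.5       ])]
```

View pics/w1c.png

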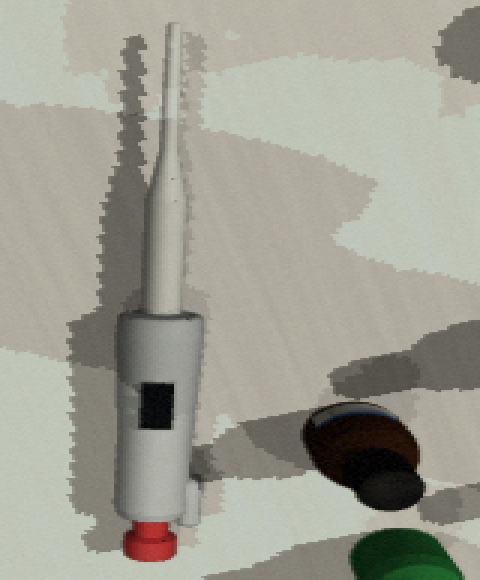

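The pipette's axis is clear, from tip (318,41) to button (310,310). Its yaw is −0.33 rad and the length measures 246 mm against 243 given. The grip point is about (473,−413.5). The fingers open only 50 mm, so they clear the bottle.

Call:
{"api": "move_arm", "payload": {
  "steps": [
    {"fingers": 50,"translation": [-6,-17,-25],"turn": -0.015},
    {"fingers": 50,"translation": [-6,-17,-35],"turn": -0.015},
    {"fingers": 50,"translation": [0,0,-40],"turn": 0},
    {"fingers": 50,"translation": [0,0,-40],"turn": 0},
    {"fingers": 50,"translation": [0,0,-20],"turn": 0},
    {"fingers": 50,"translation": [0,0,0],"turn": 0}
  ]
}}

```text
t: 4.3
eef_pos: [0.4727, -0.4132, 0.0703]
tool_rot: [-0.001, 0.986, -0.164, -0.001]
contact_force: [0.4, -0.2, 0.1]
gripper_width: 0.585
```

```bash
python3 - <<'E'
from h import *
o=get_obs();print(o["t"],o["eef_pos"],o["tool_rot"],o["contact_force"],o["gripper_width"])
im,c=find("wrist",[("pipette_mid",.0135),("pipette_tip",.0135)],1)
cv2.imwrite("pics/w2.png",im)
E
```

```text
4.3 [ 0.47268817 -0.41320636  0.07030645] [-5.75927562e-04  9.86468161e-01 -1.63948540e-01 -1.05444683e-03] [ 0.41231181 -0.1517706   0.14355965] 0.5847939145426461
wrist pipette_mid 0.9 [312.2 183.2] [ 486.3 -372.    13.5]
```

View pics/w2.png

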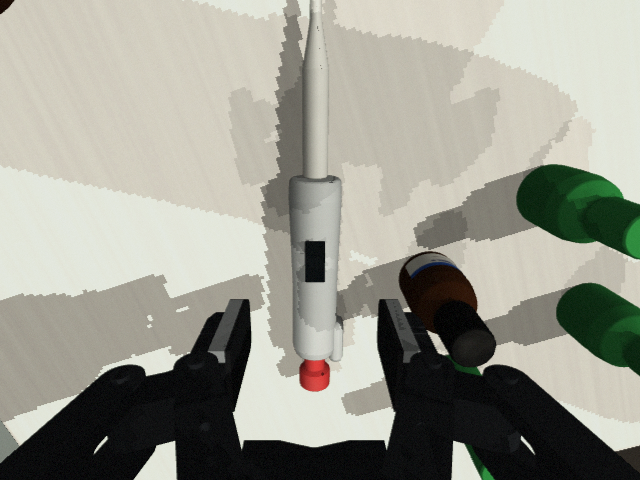

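```bash
python3 - <<'E'
from h import *
c=calibration("wrist");o=get_obs();T=o["eef_pos"]
a=-0.33;X=np.array([np.cos(a),np.sin(a),0]);Y=np.array([-np.sin(a),np.cos(a),0]);Z=np.array([0,0,1])
p0,d=ray(c,(320,240));r=p0-T;print("cam rel",r@X,r@Y,r@Z)
for yp in(0.011,0):
  for px in[(247,300),(232,300),(385,300),(372,300),(400,300),(410,320),(432,362),(455,365),(490,365),(515,370),(470,350)]:
    p0,d=ray(c,px);s=(yp-(p0-T)@Y)/(d@Y);P=p0-T+s*d
    print(yp,px,np.round(np.array([P@X,P@Z])*1000,1))
E
```

```text
cam rel -5.479476960744097e-05 0.08088657603413257 0.14281622002136682
0.011 (247, 300) [-24.7   7.2]
0.011 (232, 300) [-30.3   7.2]
0.011 (385, 300) [27.2  7.2]
0.011 (372, 300) [22.3  7.2]
0.011 (400, 300) [32.9  7.3]
0.011 (410, 320) [33.3 22. ]
0.011 (432, 362) [34.1 45.5]
0.011 (455, 365) [40.2 46.9]
0.011 (490, 365) [50.1 46.9]
0.011 (515, 370) [56.1 49.1]
0.011 (470, 350) [47.2 39.6]
0 (247, 300) [-28.6 -14.2]
0 (232, 300) [-35.1 -14.2]
0 (385, 300) [ 31.5 -14.1]
0 (372, 300) [ 25.9 -14.1]
0 (400, 300) [ 38.1 -14.1]
0 (410, 320) [38.5  3. ]
0 (432, 362) [39.5 30.2]
0 (455, 365) [46.6 31.8]
0 (490, 365) [58.  31.8]
0 (515, 370) [64.9 34.4]
0 (470, 350) [54.6 23.4]
```

```bash
python3 - <<'E'
import cv2
im=cv2.imread("pics/w2.png");cv2.imwrite("pics/w2c.png",cv2.resize(im[230:430,280:540],None,fx=3,fy=3,interpolation=3))
E
```

```text
(no output)
```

View pics/w2c.png

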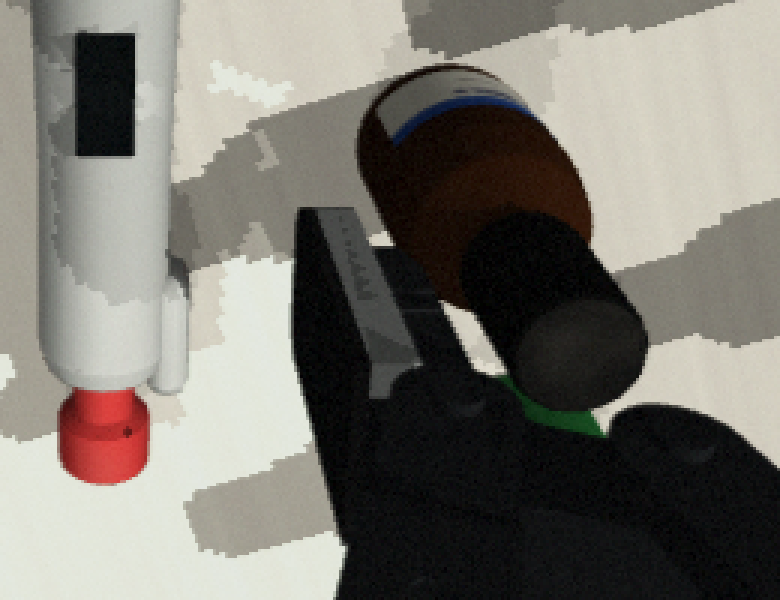

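The tip sits about 7 mm above the TCP at this opening. The knuckles would come too near the bottle's cap at the −42 grip. I'll grip nearer the front (y≈−14), move the pipette 30 mm away from the bottle, then regrip properly.

Call:
{"api": "move_arm", "payload": {
  "steps": [
    {"fingers": 50,"translation": [5,13,0],"turn": 0},
    {"fingers": 50,"translation": [4,13,0],"turn": 0},
    {"fingers": 50,"translation": [0,0,-30],"turn": 0},
    {"fingers": 50,"translation": [0,0,-25],"turn": 0},
    {"fingers": 50,"translation": [0,0,-13],"turn": 0},
    {"fingers": 20,"translation": [0,0,0],"turn": 0},
    {"fingers": 20,"translation": [0,0,0],"turn": 0},
    {"fingers": 20,"translation": [0,0,0],"turn": 0}
  ],
  "newtons": 40
}}

```text
t: 5.45
eef_pos: [0.4825, -0.3884, 0.0042]
tool_rot: [0.0, 0.986, -0.164, 0.001]
contact_force: [-0.5, -0.0, 0.0]
gripper_width: 0.299
```

Call:
{"api": "move_arm", "payload": {
  "steps": [
    {"fingers": 20,"translation": [0,0,8],"turn": 0},
    {"fingers": 20,"translation": [-10,3,0],"turn": 0},
    {"fingers": 20,"translation": [-14,5,0],"turn": 0},
    {"fingers": 20,"translation": [-8,3,0],"turn": 0},
    {"fingers": 20,"translation": [0,0,0],"turn": 0}
  ]
}}

```text
t: 6.08
eef_pos: [0.4487, -0.3767, 0.0112]
tool_rot: [-0.0, 0.986, -0.165, -0.001]
contact_force: [0.2, 0.3, -0.8]
gripper_width: 0.296
```

```bash
python3 - <<'E'
from h import *
o=get_obs();print(o["t"],o["eef_pos"],o["tool_rot"],o["contact_force"],o["gripper_width"])
im,c=find("wrist",[("pipette_mid",.0135)],1)
cv2.imwrite("pics/w3.png",im)
E
```

```text
6.075 [ 0.44874848 -0.37669876  0.01120435] [-2.13856754e-04  9.86353864e-01 -1.64638253e-01 -5.05575631e-04] [ 0.21071579  0.30976917 -0.83909811] 0.2956914917679869
wrist pipette_mid 0.98 [314.4 289.8] [ 453.6 -364.8   13.5]
```

View pics/w3.png

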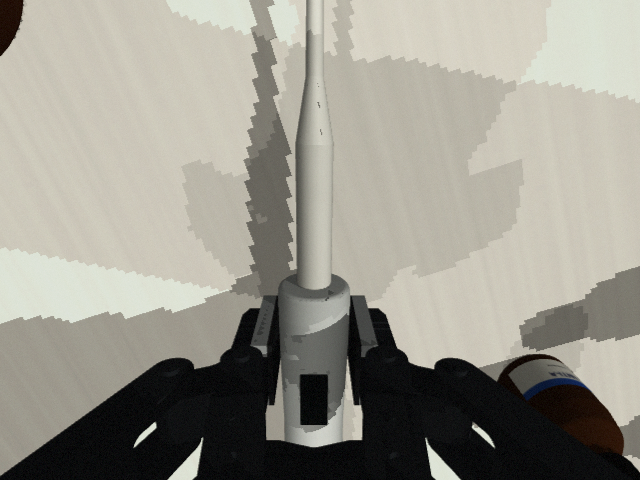

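The pipette is held and the bottle now stands well clear at lower right (560,410). I'll set the pipette down and regrip 28 mm further back.

Call:
{"api": "move_arm", "payload": {
  "steps": [
    {"fingers": 20,"translation": [0,0,-7],"turn": 0},
    {"fingers": 46,"translation": [0,0,0],"turn": 0},
    {"fingers": 46,"translation": [0,0,0],"turn": 0},
    {"fingers": 46,"translation": [-5,-14,0],"turn": 0},
    {"fingers": 46,"translation": [-4,-13,-2],"turn": 0},
    {"fingers": 20,"translation": [0,0,0],"turn": 0},
    {"fingers": 20,"translation": [0,0,0],"turn": 0},
    {"fingers": 20,"translation": [0,0,0],"turn": 0}
  ],
  "newtons": 60
}}

```text
t: 7.18
eef_pos: [0.4412, -0.4042, 0.0026]
tool_rot: [0.0, 0.986, -0.164, 0.0]
contact_force: [-0.1, -1.6, 2.5]
gripper_width: 0.295
```

Call:
{"api": "move_arm", "payload": {
  "steps": [
    {"fingers": 20,"translation": [0,0,20],"turn": 0},
    {"fingers": 20,"translation": [0,0,40],"turn": 0},
    {"fingers": 20,"translation": [0,0,50],"turn": 0},
    {"fingers": 20,"translation": [0,0,40],"turn": 0},
    {"fingers": 20,"translation": [0,0,0],"turn": 0}
  ]
}}

```text
t: 7.8
eef_pos: [0.4431, -0.4049, 0.1569]
tool_rot: [0.001, 0.986, -0.164, 0.003]
contact_force: [0.5, -0.6, -1.0]
gripper_width: 0.292
```

```bash
python3 - <<'E'
from h import *
o=get_obs();print(o["t"],o["eef_pos"],o["tool_rot"],o["contact_force"],o["gripper_width"])
z=o["eef_pos"][2]+.012
im,c=find("wrist",[("pipette_mid",z),("pipette_tip",z)],1)
cv2.imwrite("pics/w4.png",im);cv2.imwrite("pics/s4.png",read_camera("side"))
E
```

```text
7.8 [ 0.44313224 -0.40488521  0.15689201] [ 0.00134225  0.98646828 -0.16391117  0.00341549] [ 0.53951575 -0.57345559 -0.95701976] 0.2921954102842024
wrist pipette_mid 0.56 [314.3 208.1] [ 459.1 -359.8  168.9]
```

View pics/w4.png

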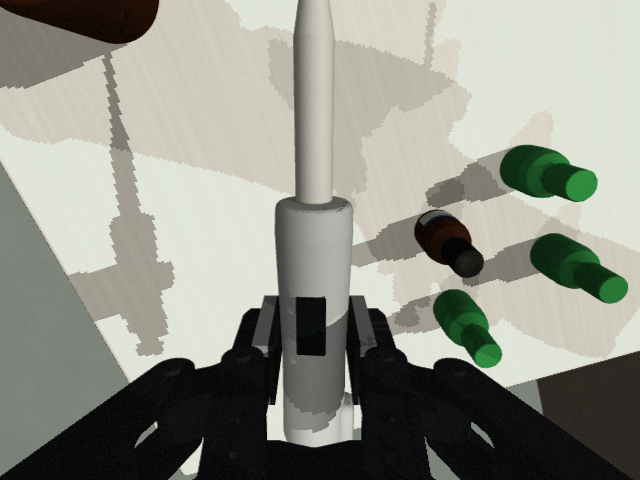

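View pics/s4.png

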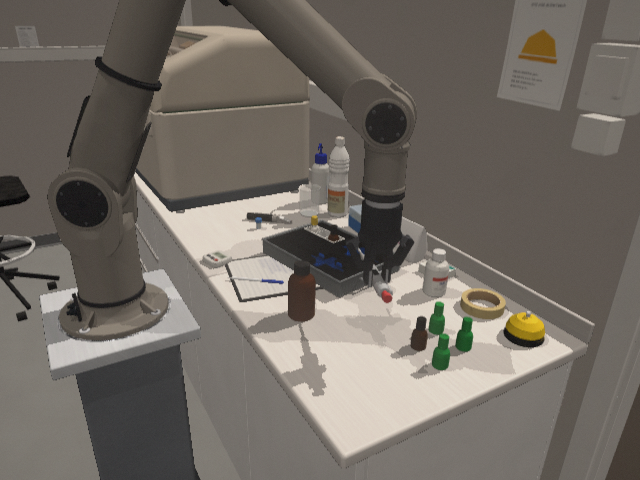

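```bash
python3 - <<'E'
from h import *
from scipy.optimize import minimize
c=dict(camera_matrix=np.array([[400.33347346,0,313.69006169],[0,400.33347346,236.57727757],[0,0,1]]),rvec=np.array([-2.82352891e+00,-1.23392775e-03,1.60742301e-03]),tvec=np.array([-0.6748237,-0.04088141,0.38053653]))
np.save("c0.npy",c,allow_pickle=True)
im=cv2.imread("pics/wrist0.png");h=cv2.cvtColor(im,cv2.COLOR_BGR2HSV)
m=((h[...,0]>100)&(h[...,0]<125)&(h[...,1]>150)&(h[...,2]>50)).astype(np.uint8)
m[:, :60]=0;m[:,340:]=0
n,l,s,ce=cv2.connectedComponentsWithStats(m);print([(tuple(s[i]),ce[i]) for i in range(1,n) if s[i][4]>150])
# rectify to z=43 grid, 0.5mm
x0,x1,y0,y1=.42,.72,-.16,.14;g=.0005
xs=np.arange(x0,x1,g);ys=np.arange(y0,y1,g)
XX,YY=np.meshgrid(xs,ys);P=np.stack([XX,YY,np.full_like(XX,.043)],-1)
uv=proj(c,P).reshape(XX.shape+(2,)).astype(np.float32)
rm=cv2.remap(m*255,uv[...,0],uv[...,1],cv2.INTER_LINEAR)
rim=cv2.remap(im,uv[...,0],uv[...,1],cv2.INTER_LINEAR)
big=(rm>127).astype(np.uint8)
n,l,s,ce=cv2.connectedComponentsWithStats(big)
ii=sorted(range(1,n),key=lambda i:-s[i][4])[:2];ii.sort(key=lambda i:ce[i][0])
T={"pip":[(-45,45,-62,-22),(-16,16,-101,5),(-8.8,8.8,2,124.5),(-11.5,11.5,-124.5,-95)],
   "ref":[(-45,45,0,40),(-15,15,-14,78),(-12,12,-78,-11)]}
out=cv2.flip(rim,0).copy();res={}
for k,i in zip(("pip","ref"),ii):
    t=(l==i)
    def model(p,t=T[k]):
        ca,sa=np.cos(p[2]),np.sin(p[2]);dx=XX*1000-p[0];dy=YY*1000-p[1]
        u=ca*dx+sa*dy;v=-sa*dx+ca*dy;o=np.full(XX.shape,-1e3)
        for a,b,cc,d in t:
            o=np.maximum(o,np.minimum(np.minimum(u-a,b-u),np.minimum(v-cc,d-v)))
        return 1/(1+np.exp(-o/0.7))
    best=None
    mu=(x0+ce[i][0]*g)*1000,(y0+ce[i][1]*g)*1000
    for st in [(0,0),(0,15),(0,-15)]:
        r=minimize(lambda p:np.abs(model(p)-t).sum(),[mu[0]+st[0],mu[1]+st[1],.2],method="Nelder-Mead",options=dict(initial_simplex=[[mu[0],mu[1]+st[1],.2],[mu[0]+8,mu[1]+st[1],.2],[mu[0],mu[1]+8+st[1],.2],[mu[0],mu[1]+st[1],.28]],xatol=.02,fatol=1))
        if best is None or r.fun<best.fun:best=r
    print(k,best.x,best.fun,t.sum());res[k]=best.x
    e=(model(best.x)>.5).astype(np.uint8);cs,_=cv2.findContours(cv2.flip(e,0),cv2.RETR_EXTERNAL,cv2.CHAIN_APPROX_NONE);cv2.drawContours(out,cs,-1,(0,255,255),1)
np.save("fit.npy",res,allow_pickle=True)
cv2.imwrite("pics/fit.png",out)
# offset of pipette in hand recheck (w3 with axis 22.5)
E
```

```text
[((np.int32(72), np.int32(92), np.int32(120), np.int32(239), np.int32(6577)), array([132.31427703, 249.13167097])), ((np.int32(209), np.int32(206), np.int32(100), np.int32(148), np.int32(6396)), array([260.20012508, 270.54565353]))]
pip [ 5.10979911e+02 -2.81711261e+01  1.81048504e-01] 12051.362855390673 21925
ref [ 6.29528262e+02 -7.63945471e+01  2.11091662e-01] 5652.076764587688 22304
```

View pics/fit.png

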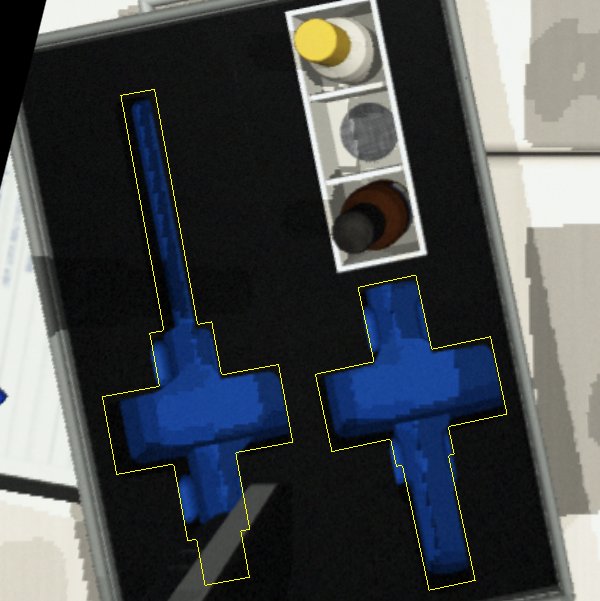

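```bash
cat > fit2.py <<'E'
from h import *
from scipy.optimize import minimize
T={"pip":([(-45,45,-62,-22)],15.0,[(-16,16,-101,5),(-8.8,8.8,2,124.5),(-11.5,11.5,-124.5,-95)],21.0),
   "ref":([(-45,45,0,40)],16.0,[(-15,15,-14,78),(-12,12,-78,-11)],22.5)}
def sd(u,v,rects):
    o=np.full(u.shape,-1e3)
    for a,b,cc,d in rects: o=np.maximum(o,np.minimum(np.minimum(u-a,b-u),np.minimum(v-cc,d-v)))
    return o
def run(im,c,win,blue,g=.001,starts=None,names=("pip","ref"),out="pics/fit2.png",ignore=None):
    x0,x1,y0,y1=win
    XX,YY=np.meshgrid(np.arange(x0,x1,g),np.arange(y0,y1,g));P=np.stack([XX,YY,np.full_like(XX,.043)],-1)
    uv=proj(c,P).reshape(XX.shape+(2,)).astype(np.float32)
    B=cv2.remap(blue.astype(np.uint8)*255,uv[...,0],uv[...,1],cv2.INTER_LINEAR)/255.
    W=np.ones_like(B)
    if ignore is not None: W=1-cv2.remap(ignore.astype(np.uint8),uv[...,0],uv[...,1],cv2.INTER_NEAREST).astype(float)
    rim=cv2.flip(cv2.remap(im,uv[...,0],uv[...,1],cv2.INTER_LINEAR),0)
    R,_=cv2.Rodrigues(c["rvec"]);C=(-R.T@np.array(c["tvec"]).ravel())
    def floor(z): 
        s=(C[2]-z/1000)/(C[2]-.043); return (C[0]+(XX-C[0])*s)*1000,(C[1]+(YY-C[1])*s)*1000
    res={}
    for k in names:
        no,zn,cu,zc=T[k];Fn=floor(zn);Fc=floor(zc)
        def model(p):
            ca,sa=np.cos(p[2]),np.sin(p[2])
            def loc(x,y): dx=x-p[0];dy=y-p[1];return ca*dx+sa*dy,-sa*dx+ca*dy
            top=sd(*loc(XX*1000,YY*1000),no+cu)
            fl=np.maximum(sd(*loc(*Fn),no),sd(*loc(*Fc),cu))
            return 1/(1+np.exp(-np.clip(np.minimum(top,fl)/.7,-50,50)))
        s=np.array(starts[k])
        cx=sd((XX*1000-s[0]),(YY*1000-s[1]),[(-70,70,-140,140)])>0
        # separate from other cutout
        ca,sa=np.cos(s[2]),np.sin(s[2]);u=ca*(XX*1000-s[0])+sa*(YY*1000-s[1])
        w=W*(np.abs(u)<52)
        f=lambda p:(w*np.abs(model(p)-B)).sum()
        best=None
        for d in(0,8,-8):
            q=s+[0,d,0]
            r=minimize(f,q,method="Nelder-Mead",options=dict(initial_simplex=[q,q+[6,0,0],q+[0,6,0],q+[0,0,.05]],xatol=.02,fatol=.5))
            if best is None or r.fun<best.fun: best=r
        res[k]=best.x;print(k,np.round(best.x,3),"resid",round(best.fun),"of",round((w*B).sum()))
        e=(model(best.x)>.5).astype(np.uint8);cs,_=cv2.findContours(cv2.flip(e,0),cv2.RETR_LIST,cv2.CHAIN_APPROX_NONE);cv2.drawContours(rim,cs,-1,(0,255,255),1)
    cv2.imwrite(out,cv2.resize(rim,None,fx=2,fy=2) if rim.shape[0]<=300 else rim)
    return res
def bluemask(im):
    h=cv2.cvtColor(im,cv2.COLOR_BGR2HSV)
    return (h[...,0]>100)&(h[...,0]<125)&(h[...,1]>150)&(h[...,2]>40)
E
python3 - <<'E'
from fit2 import *
c=np.load("c0.npy",allow_pickle=True).item();im=cv2.imread("pics/wrist0.png")
b=bluemask(im);b[:,:60]=0;b[:,340:]=0
ig=np.zeros(b.shape,np.uint8);ig[305:,130:200]=1;ig=ig  # finger
run(im,c,(.42,.72,-.16,.14),b,starts={"pip":[511,-28,.19],"ref":[629,-76,.19]},ignore=ig)
E
```

```text
pip [ 5.08612e+02 -3.19060e+01  1.95000e-01] resid 1316 of 4935
ref [ 6.28252e+02 -8.07390e+01  1.98000e-01] resid 973 of 5744
```

View pics/fit2.png

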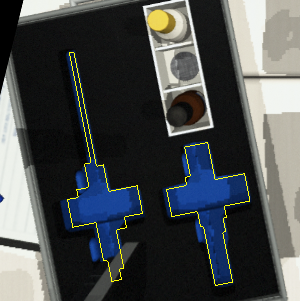

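```bash
cat > ov.py <<'E'
from fit2 import *
def overlay(im,c,k,p,box,f,out,zs=None):
    x0,y0,x1,y1=box
    big=cv2.resize(im[y0:y1,x0:x1],None,fx=f,fy=f,interpolation=cv2.INTER_CUBIC)
    big=cv2.convertScaleAbs(big,alpha=2.0,beta=20)
    no,zn,cu,zc=T[k]
    def draw(rects,z,col):
        for a,b,d,e in rects:
            ca,sa=np.cos(p[2]),np.sin(p[2])
            q=np.array([[a,d],[b,d],[b,e],[a,e]],float);w=np.c_[p[0]+ca*q[:,0]-sa*q[:,1],p[1]+sa*q[:,0]+ca*q[:,1],np.full(4,z)]/1000
            u=(proj(c,w)-[x0,y0]+.5)*f
            cv2.polylines(big,[np.round(u).astype(int)],True,col,1)
    draw(no+cu,43,(0,255,255));draw(no,zn,(0,255,0));draw(cu,zc,(0,128,255))
    cv2.imwrite(out,big)
E
python3 - <<'E'
from ov import *
c=np.load("c0.npy",allow_pickle=True).item();im=cv2.imread("pics/wrist0.png")
overlay(im,c,"pip",(510.5,-28.5,.195),(60,80,210,350),2.2,"pics/ov1.png")
overlay(im,c,"ref",(628.8,-78,.197),(195,195,320,365),3,"pics/ov2.png")
a=cv2.imread("pics/ov1.png");b=cv2.imread("pics/ov2.png");h=max(a.shape[0],b.shape[0])
pad=lambda i:cv2.copyMakeBorder(i,0,h-i.shape[0],0,0,0)
cv2.imwrite("pics/ov12.png",np.hstack([pad(a),pad(b)]))
E
```

```text
(no output)
```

View pics/ov12.png

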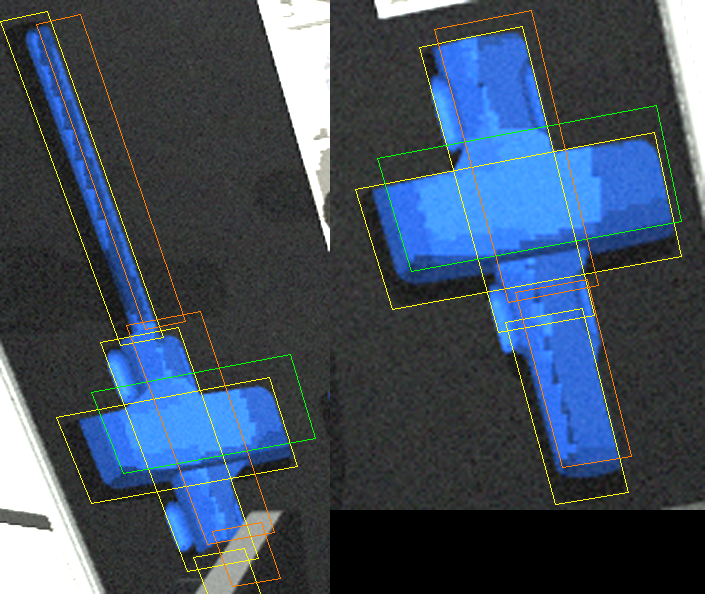

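Call:
{"api": "move_arm", "payload": {
  "steps": [
    {"fingers": 20,"translation": [8,33,0],"turn": 0.05},
    {"fingers": 20,"translation": [8,33,0],"turn": 0.05},
    {"fingers": 20,"translation": [8,33,0],"turn": 0.05},
    {"fingers": 20,"translation": [8,33,0],"turn": 0.05},
    {"fingers": 20,"translation": [8,33,0],"turn": 0.05},
    {"fingers": 20,"translation": [8,33,0],"turn": 0.055},
    {"fingers": 20,"translation": [7,33,0],"turn": 0.055},
    {"fingers": 20,"translation": [7,33,0],"turn": 0.055},
    {"fingers": 20,"translation": [7,33,0],"turn": 0.055},
    {"fingers": 20,"translation": [7,33,0],"turn": 0.055}
  ]
}}

```text
t: 9.25
eef_pos: [0.5161, -0.0727, 0.151]
tool_rot: [-0.0, 0.995, 0.098, -0.001]
contact_force: [0.3, 0.4, -0.9]
gripper_width: 0.293
```

Call:
{"api": "move_arm", "payload": {
  "steps": [
    {"fingers": 20,"translation": [0,0,0],"turn": 0},
    {"fingers": 20,"translation": [0,0,0],"turn": 0},
    {"fingers": 20,"translation": [0,0,0],"turn": 0}
  ]
}}

```text
t: 9.62
eef_pos: [0.5164, -0.0752, 0.1518]
tool_rot: [0.0, 0.995, 0.096, -0.001]
contact_force: [0.2, 0.3, -1.2]
gripper_width: 0.289
```

```bash
python3 - <<'E'
from ov import *
o=get_obs();print(o["t"],o["eef_pos"],o["tool_rot"],o["contact_force"],o["gripper_width"])
q=o["tool_rot"];print("yaw",2*np.arctan2(q[2],q[1]))
z=o["eef_pos"][2]+.011
im,c=find("wrist",[("pipette_mid",z),("pipette_tip",z),("pipette_notch",.015),("pipette_seat",.0345),("refractometer_seat",.035),("refractometer_notch",.016)],1)
np.save("c5.npy",c,allow_pickle=True);cv2.imwrite("pics/w5.png",im)
E
```

```text
9.625 [ 0.51640122 -0.07521541  0.15181705] [ 1.47016456e-04  9.95352904e-01  9.62921996e-02 -6.21755503e-04] [ 0.17354001  0.2642633  -1.24197465] 0.2893687832555754
yaw 0.19288330058455055
wrist pipette_mid 0.74 [312.2 204.8] [507.2 -27.7 162.8]
wrist refractometer_seat 0.91 [473.7 265.5] [631.7 -79.3  35. ]
wrist refractometer_notch 0.63 [462.  228.9] [623.8 -59.6  16. ]
```

View pics/w5.png

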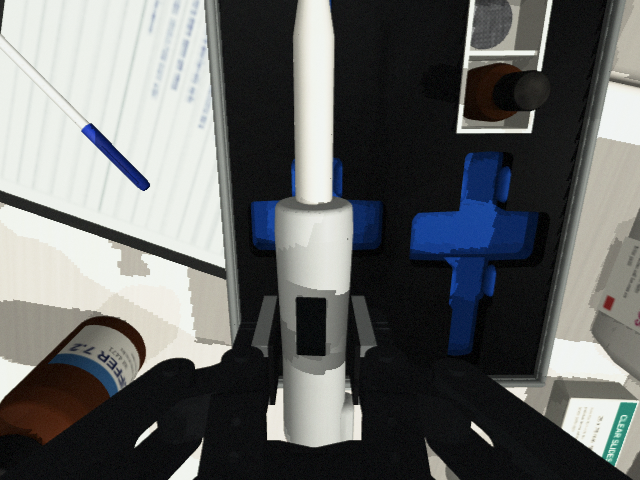

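The pipette is held over its cutout, with the notch arms showing at (265,225) and (368,225). I'll overlay the model on this picture.

```bash
python3 - <<'E'
from ov import *
c=np.load("c5.npy",allow_pickle=True).item();im=cv2.imread("pics/w5.png")
overlay(im,c,"pip",(510.5,-30,.195),(225,0,405,270),2.2,"pics/ov3.png")
overlay(im,c,"ref",(628.8,-78,.195),(400,130,560,370),2.2,"pics/ov4.png")
a=cv2.imread("pics/ov3.png");b=cv2.imread("pics/ov4.png");h=max(a.shape[0],b.shape[0])
pad=lambda i:cv2.copyMakeBorder(i,0,h-i.shape[0],0,0,0)
cv2.imwrite("pics/ov34.png",np.hstack([pad(a),pad(b)]))
E
```

```text
(no output)
```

View pics/ov34.png

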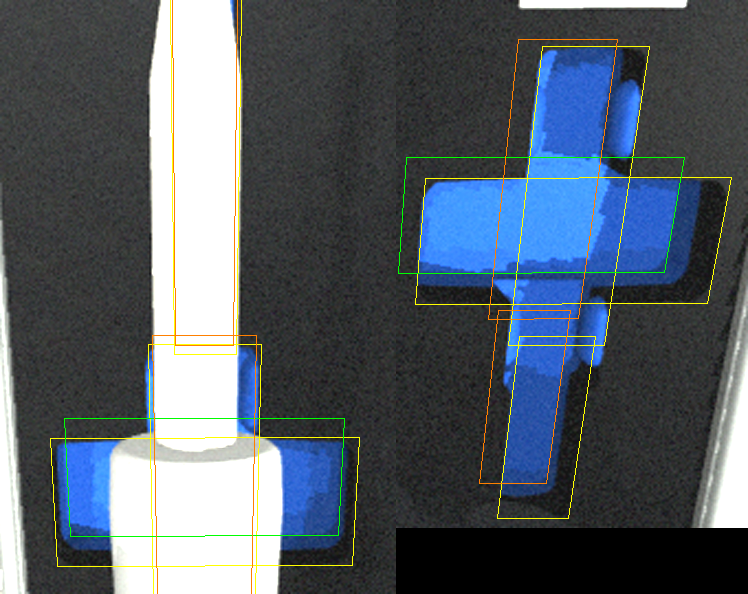

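```bash
python3 - <<'E'
from ov import *
c=np.load("c5.npy",allow_pickle=True).item();im=cv2.imread("pics/w5.png")
T0=np.array([.5164,-.0752,.1518]);a=.193;X=np.array([np.cos(a),np.sin(a),0]);Y=np.array([-np.sin(a),np.cos(a),0])
for px,dz in[((314,204.8),.011),((314,198),-.0025),((314,212),.0245),((314,210),.0245),((314,205),.0005),((314,200),.0)]:
    P=onz(c,px,T0[2]+dz)-T0;print(px,dz,np.round(np.array([P@X,P@Y])*1000,1))
# widths of thin cylindrical portion: rows & width -> distance
g=cv2.cvtColor(im,cv2.COLOR_BGR2GRAY)
for r in(60,100,140,180,195,220,260,290,410):
    w=np.where(g[r,230:400]>150)[0]+230;print(r,w.min(),w.max())
cv2.imwrite("pics/w5c.png",cv2.resize(im[150:300,240:390],None,fx=4,fy=4,interpolation=3))
E
```

```text
(314, 204.8) 0.011 [ 0.7 48.4]
(314, 198) -0.0025 [ 0.7 47.7]
(314, 212) 0.0245 [ 0.7 49.4]
(314, 210) 0.0245 [ 0.7 50.1]
(314, 205) 0.0005 [ 0.7 45.8]
(314, 200) 0.0 [ 0.7 47.5]
60 296 333
100 297 332
140 297 332
180 298 331
195 298 331
220 284 351
260 289 350
290 336 347
410 267 360
```

View pics/w5c.png

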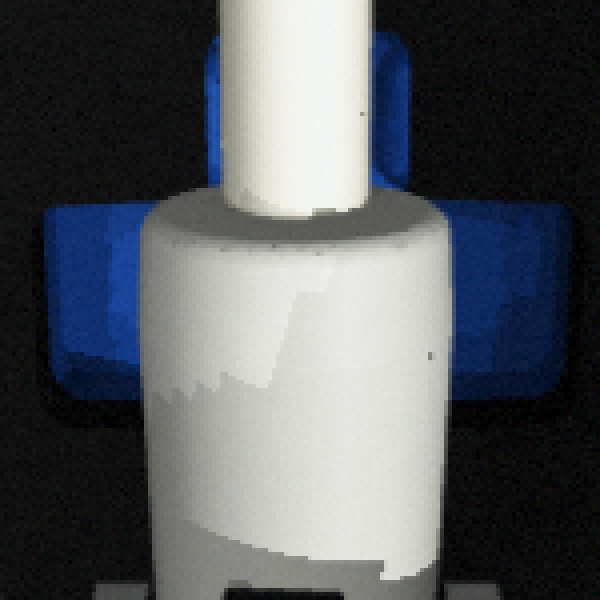

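Call:
{"api": "move_arm", "payload": {
  "steps": [
    {"fingers": 20,"translation": [2,-1,-30],"turn": 0},
    {"fingers": 20,"translation": [0,0,-40],"turn": 0},
    {"fingers": 20,"translation": [0,0,-26],"turn": 0},
    {"fingers": 20,"translation": [0,0,0],"turn": 0},
    {"fingers": 20,"translation": [0,0,0],"turn": 0}
  ]
}}

```text
t: 10.6
eef_pos: [0.5198, -0.0751, 0.0572]
tool_rot: [0.0, 0.995, 0.097, 0.001]
contact_force: [0.3, 0.4, -0.3]
gripper_width: 0.294
```

```bash
python3 - <<'E'
from ov import *
o=get_obs();print(o["t"],o["eef_pos"],o["contact_force"],o["gripper_width"])
q=o["tool_rot"];print("yaw",2*np.arctan2(q[2],q[1]))
c=calibration("wrist");im=read_camera("wrist");np.save("c6.npy",c,allow_pickle=True);cv2.imwrite("pics/w6.png",im)
overlay(im,c,"pip",(509.9,-30,.195),(200,0,430,300),2,"pics/ov6.png")
cv2.imwrite("pics/s6.png",cv2.resize(read_camera("side")[190:310,240:420],None,fx=4,fy=4,interpolation=3))
E
```

```text
10.6 [ 0.51978627 -0.0750856   0.0572385 ] [ 0.29113174  0.35374871 -0.26336579] 0.2940790270873268
yaw 0.19479678169455583
```

View pics/ov6.png

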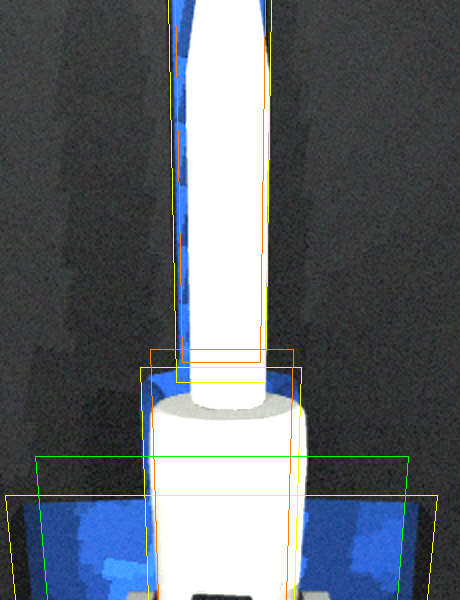

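View pics/s6.png

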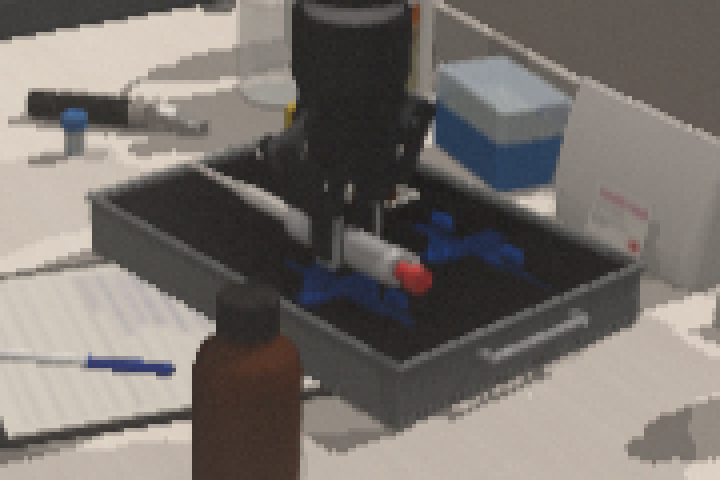

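The pipette sits about 1.5 mm too far along +x, so I'll correct that and lower it to the ribs.

Call:
{"api": "move_arm", "payload": {
  "steps": [
    {"fingers": 20,"translation": [-1.3,-1.1,0],"turn": 0},
    {"fingers": 20,"translation": [0,0,-12],"turn": 0},
    {"fingers": 20,"translation": [0,0,-8],"turn": 0},
    {"fingers": 20,"translation": [0,0,0],"turn": 0},
    {"fingers": 20,"translation": [0,0,0],"turn": 0}
  ],
  "newtons": 80
}}

```text
t: 11.32
eef_pos: [0.5179, -0.076, 0.0362]
tool_rot: [-0.0, 0.995, 0.097, -0.0]
contact_force: [1.4, 0.5, -0.8]
gripper_width: 0.287
```

```bash
python3 - <<'E'
from ov import *
o=get_obs();print(o["t"],o["eef_pos"],o["contact_force"],o["torque"],o["gripper_width"])
c=calibration("wrist");im=read_camera("wrist")
overlay(im,c,"pip",(509.9,-30.3,.195),(200,0,430,300),2,"pics/ov7.png")
E
```

```text
11.325 [ 0.51789396 -0.0759726   0.03620229] [ 1.42714093  0.54400884 -0.76873812] [ 0.09428763 -0.26850684  0.03096313] 0.2868096960222424
```

View pics/ov7.png

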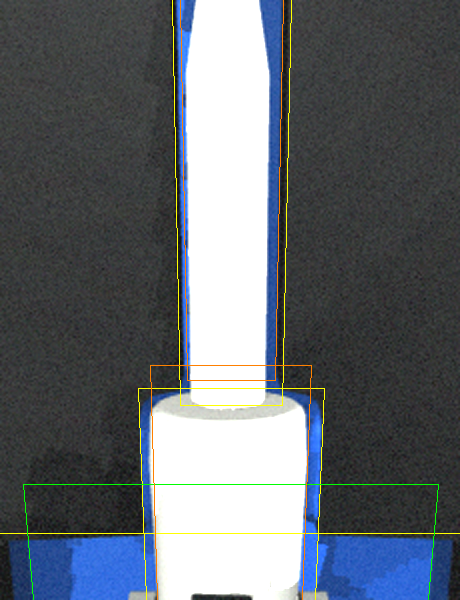

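It's well centred in the cutout, so I'll push it home.

Call:
{"api": "move_arm", "payload": {
  "steps": [
    {"fingers": 20,"translation": [0.4,0,-4],"turn": 0},
    {"fingers": 20,"translation": [0,0,-4],"turn": 0},
    {"fingers": 20,"translation": [0,0,-3],"turn": 0},
    {"fingers": 20,"translation": [0,0,-2],"turn": 0},
    {"fingers": 20,"translation": [0,0,0],"turn": 0}
  ]
}}

```text
t: 12.0
eef_pos: [0.5184, -0.0763, 0.0236]
tool_rot: [0.0, 0.995, 0.097, 0.0]
contact_force: [1.3, -1.2, 3.2]
gripper_width: 0.281
```

```bash
python3 - <<'E'
from ov import *
o=get_obs();print(o["t"],o["eef_pos"],o["contact_force"],o["torque"],o["gripper_width"])
E
```

```text
12.0 [ 0.51842906 -0.07626074  0.02358027] [ 1.28777689 -1.19733155  3.17706321] [-0.00357612 -0.18987446  0.04538407] 0.2809281899134753
```

Call:
{"api": "move_arm", "payload": {
  "steps": [
    {"fingers": 20,"translation": [0,0,-2],"turn": 0},
    {"fingers": 20,"translation": [0,0,-1],"turn": 0},
    {"fingers": 20,"translation": [0,0,0],"turn": 0}
  ]
}}

```text
t: 12.38
eef_pos: [0.5185, -0.0763, 0.0233]
tool_rot: [0.0, 0.995, 0.097, 0.0]
contact_force: [-9.4, 0.4, 37.4]
gripper_width: 0.286
```

```bash
python3 - <<'E'
from ov import *
o=get_obs();print(o["t"],o["eef_pos"],o["contact_force"],o["torque"],o["gripper_width"])
cv2.imwrite("pics/w8.png",read_camera("wrist"))
E
```

```text
12.375 [ 0.51854985 -0.07626227  0.02332413] [-9.44154694  0.41878276 37.36982294] [2.34459211e-01 2.06625137e+00 2.78041891e-04] 0.28577321893746405
```

View pics/w8.png

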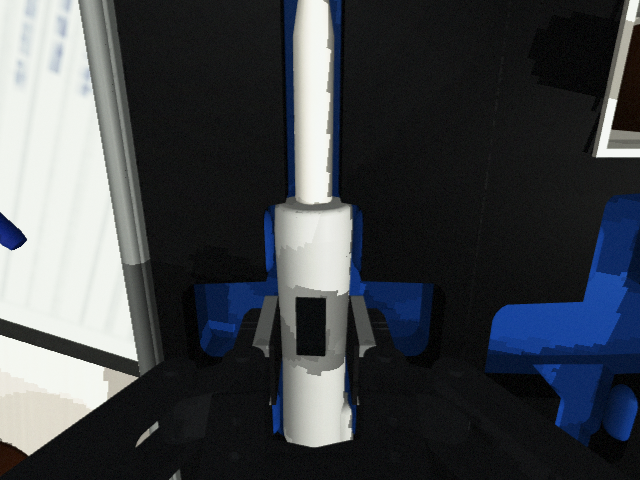

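It hit a hard stop at TCP 23.3 mm, and the home depth I expected was 23.5. I'll release it inside the notch and lift off.

Call:
{"api": "move_arm", "payload": {
  "steps": [
    {"fingers": 20,"translation": [0,0,2.5],"turn": 0},
    {"fingers": 46,"translation": [0,0,0],"turn": 0},
    {"fingers": 46,"translation": [0,0,0],"turn": 0},
    {"fingers": 46,"translation": [0,0,15],"turn": 0},
    {"fingers": 46,"translation": [0,0,40],"turn": 0},
    {"fingers": 46,"translation": [0,0,50],"turn": 0},
    {"fingers": 46,"translation": [0,0,50],"turn": 0},
    {"fingers": 60,"translation": [0,0,40],"turn": 0},
    {"fingers": 80,"translation": [0,0,0],"turn": 0}
  ]
}}

```text
t: 13.55
eef_pos: [0.5202, -0.0763, 0.222]
tool_rot: [0.0, 0.995, 0.097, 0.004]
contact_force: [0.1, -0.4, -0.7]
gripper_width: 0.891
```

```bash
python3 - <<'E'
from ov import *
o=get_obs();print(o["t"],o["eef_pos"],o["contact_force"],o["gripper_width"])
im,c=find("wrist",[("pipette_mid",.0345),("pipette_tip",.0345)])
cv2.imwrite("pics/w9.png",im)
find("side",[("pipette_mid",.0345),("pipette_tip",.0345)])
E
```

```text
13.55 [ 0.52018986 -0.07626406  0.22200621] [ 0.07938226 -0.42697556 -0.66005923] 0.8911839286883783
side pipette_mid 0.71 [313.8 256.7] [506.9 -30.8  34.5]
side pipette_tip 0.19 [246.2 217.6] [451.9 312.1  34.5]
```

View pics/w9.png

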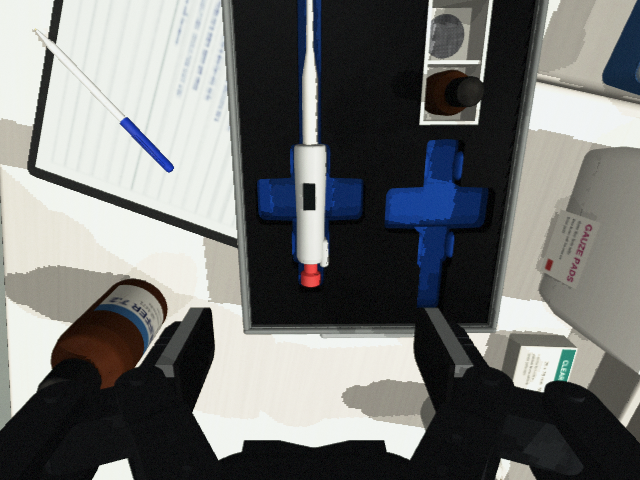

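The pipette looks seated straight in its cutout, from (310,5) to (310,285). On to the refractometer.

Call:
{"api": "move_arm", "payload": {
  "steps": [
    {"fingers": 80,"translation": [1,40,0],"turn": 0.067},
    {"fingers": 80,"translation": [1,40,0],"turn": 0.067},
    {"fingers": 80,"translation": [1,40,0],"turn": 0.067},
    {"fingers": 80,"translation": [1,40,0],"turn": 0.067},
    {"fingers": 80,"translation": [1,40,0],"turn": 0.067},
    {"fingers": 80,"translation": [1,40,0],"turn": 0.067},
    {"fingers": 80,"translation": [1,40,0],"turn": 0.067},
    {"fingers": 60,"translation": [1,40,0],"turn": 0.067},
    {"fingers": 45,"translation": [1,40,0],"turn": 0.067},
    {"fingers": 45,"translation": [1,40,0],"turn": 0.067}
  ]
}}

```text
t: 15.1
eef_pos: [0.5277, 0.3248, 0.2166]
tool_rot: [0.0, 0.907, 0.42, -0.001]
contact_force: [0.3, -0.4, -0.2]
gripper_width: 0.524
```

Call:
{"api": "move_arm", "payload": {
  "steps": [
    {"fingers": 45,"translation": [0,0,0],"turn": 0},
    {"fingers": 45,"translation": [0,0,0],"turn": 0}
  ]
}}

```text
t: 15.35
eef_pos: [0.5279, 0.3229, 0.2167]
tool_rot: [0.0, 0.908, 0.419, -0.001]
contact_force: [-0.1, 0.8, 0.2]
gripper_width: 0.527
```

```bash
python3 - <<'E'
from ov import *
o=get_obs();print(o["t"],o["eef_pos"],o["q"],o["gripper_width"])
q=o["tool_rot"];print("yaw",2*np.arctan2(q[2],q[1]))
im,c=find("wrist",[("refractometer_mid",.0125),("refractometer_eye",.0125),("vial_mid",.017)])
cv2.imwrite("pics/w10.png",im)
rs=outline_of("wrist","refractometer")
for r in rs[:1]:
    m=r["mask"];print(r["conf"],m.sum())
    ys,xs=np.where(m);P=np.array([onz(c,(x,y),.0125)[:2] for x,y in zip(xs[::5],ys[::5])],np.float32)
    rc=cv2.minAreaRect(P*1000);print(rc)
    v=cv2.fitLine(P,cv2.DIST_L2,0,.01,.01).ravel();print(v)
E
```

```text
15.35 [0.52791664 0.32286731 0.21669274] [-0.4330418   0.41689706 -0.28703494  1.69387919  0.1327187   1.05218727
  0.10110284] 0.5271874986274245
yaw 0.864109706549932
wrist refractometer_mid 0.63 [327.2 207.9] [541.3 327.5  12.5]
wrist refractometer_eye 0.84 [328.2 115.5] [481.3 378.7  12.5]
0.56 4397
((537.1619873046875, 329.74407958984375), (25.182998657226562, 147.61856079101562), 49.207923889160156)
[ 0.75308454 -0.65792376  0.5320743   0.33387202]
```

View pics/w10.png

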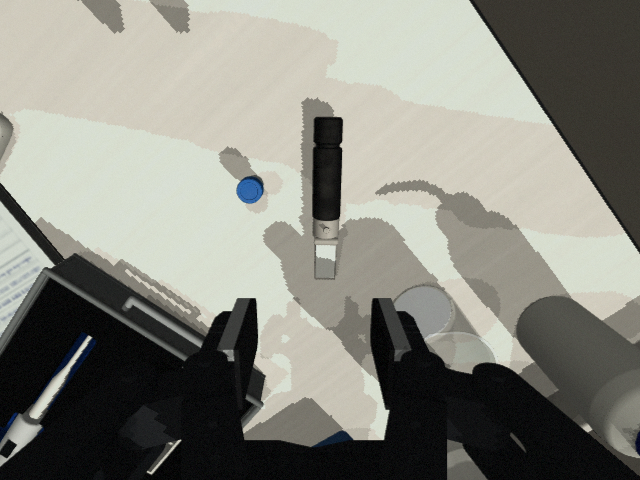

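The refractometer measures 148 mm long and 25 mm wide, its mid is at (537.5,329.6) and its yaw is 0.858. The vial at (250,190) is clear of the fingers, so I'll descend and grip at y=+20.

Call:
{"api": "move_arm", "payload": {
  "steps": [
    {"fingers": 45,"translation": [-2.6,10,-40],"turn": -0.006},
    {"fingers": 45,"translation": [-3,9.7,-40],"turn": 0},
    {"fingers": 45,"translation": [0,0,-50],"turn": 0},
    {"fingers": 45,"translation": [0,0,-30],"turn": 0},
    {"fingers": 45,"translation": [0,0,0],"turn": 0},
    {"fingers": 45,"translation": [0,0,0],"turn": 0}
  ],
  "newtons": 60
}}

```text
t: 16.35
eef_pos: [0.5235, 0.344, 0.0593]
tool_rot: [-0.0, 0.909, 0.416, 0.001]
contact_force: [0.1, 0.6, -0.1]
gripper_width: 0.53
```

```bash
python3 - <<'E'
from ov import *
o=get_obs();print(o["t"],o["eef_pos"],o["gripper_width"])
im,c=find("wrist",[("refractometer_mid",.0125),("refractometer_eye",.0125)])
cv2.imwrite("pics/w11.png",im)
E
```

```text
16.35 [0.52349315 0.34398817 0.05927284] 0.5296343614551713
wrist refractometer_mid 0.55 [309.  308.6] [539.4 328.   12.5]
wrist refractometer_eye 0.89 [309.1 163.7] [481.8 378.1  12.5]
```

View pics/w11.png

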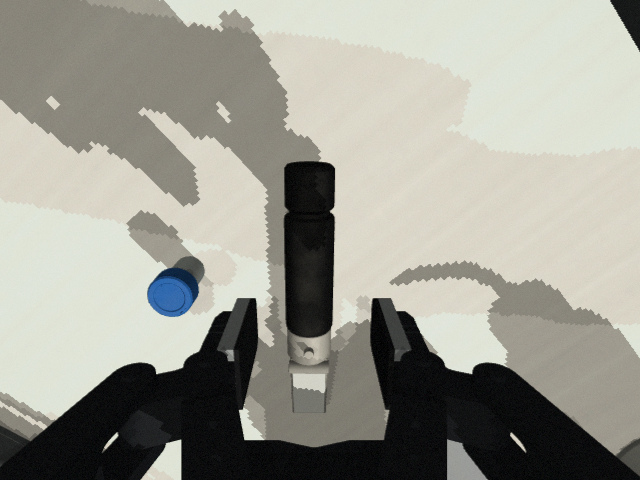

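Call:
{"api": "move_arm", "payload": {
  "steps": [
    {"fingers": 45,"translation": [-1,-1,-25],"turn": 0},
    {"fingers": 45,"translation": [0,0,-22],"turn": 0},
    {"fingers": 45,"translation": [0,0,-9],"turn": 0},
    {"fingers": 18,"translation": [0,0,-2],"turn": 0},
    {"fingers": 18,"translation": [0,0,0],"turn": 0},
    {"fingers": 18,"translation": [0,0,0],"turn": 0},
    {"fingers": 18,"translation": [0,0,0],"turn": 0}
  ]
}}

```text
t: 17.38
eef_pos: [0.5219, 0.343, 0.0003]
tool_rot: [-0.0, 0.909, 0.416, 0.001]
contact_force: [0.2, 0.6, 0.8]
gripper_width: 0.269
```

Call:
{"api": "move_arm", "payload": {
  "steps": [
    {"fingers": 18,"translation": [0,0,10],"turn": 0},
    {"fingers": 18,"translation": [0,0,40],"turn": 0},
    {"fingers": 18,"translation": [0,0,50],"turn": 0},
    {"fingers": 18,"translation": [0,0,50],"turn": 0},
    {"fingers": 18,"translation": [0,0,10],"turn": 0}
  ]
}}

```text
t: 18.0
eef_pos: [0.5232, 0.3439, 0.1643]
tool_rot: [-0.001, 0.909, 0.416, 0.003]
contact_force: [0.1, -0.1, -2.0]
gripper_width: 0.269
```

```bash
python3 - <<'E'
from ov import *
o=get_obs();print(o["t"],o["eef_pos"],o["gripper_width"],o["contact_force"])
z=o["eef_pos"][2]+.0115
im,c=find("wrist",[("refractometer_mid",z),("refractometer_eye",z)])
cv2.imwrite("pics/w12.png",im)
E
```

```text
18.0 [0.52317241 0.34393286 0.1643381 ] 0.26901368107314666 [ 0.07919625 -0.11182225 -1.95994031]
wrist refractometer_mid 0.81 [310.5 381.1] [540.  328.5 175.8]
```

View pics/w12.png

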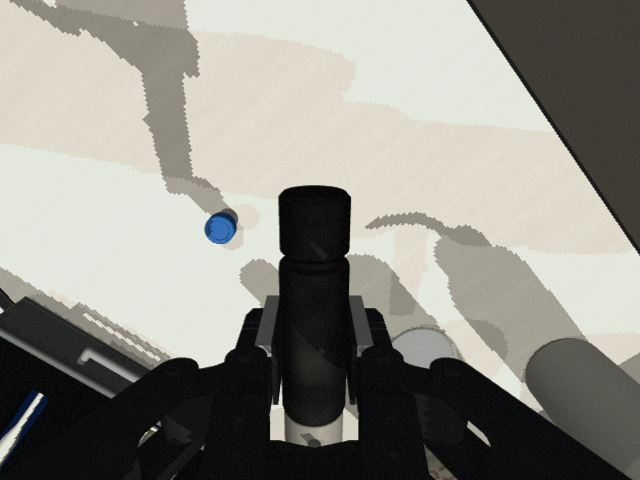

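```bash
python3 - <<'E'
from h import *
for cam,px in(("scene",(152,258)),("side",(338,213)),("scene",(95,290)),("side",(319,203)),("scene",(205,240)),("side",(364,232)),("scene",(240,212)),("side",(395,255))):
    print(cam,px,np.round(onz(calibration(cam),px,0)*1000))
E
```

```text
scene (152, 258) [791. 270.   0.]
side (338, 213) [779. 287.   0.]
scene (95, 290) [788. 429.   0.]
side (319, 203) [769. 402.   0.]
scene (205, 240) [756. 131.   0.]
side (364, 232) [768. 109.   0.]
scene (240, 212) [784.  -1.   0.]
side (395, 255) [754. -71.   0.]
```

Call:
{"api": "move_arm", "payload": {
  "steps": [
    {"fingers": 18,"translation": [10,-40,0],"turn": -0.066},
    {"fingers": 18,"translation": [10,-40,0],"turn": -0.066},
    {"fingers": 18,"translation": [10,-40,0],"turn": -0.066},
    {"fingers": 18,"translation": [10,-40,0],"turn": -0.066},
    {"fingers": 18,"translation": [10,-40,0],"turn": -0.066},
    {"fingers": 18,"translation": [10,-40,0],"turn": -0.066},
    {"fingers": 18,"translation": [10,-40,0],"turn": -0.066},
    {"fingers": 18,"translation": [10,-40,0],"turn": -0.066},
    {"fingers": 18,"translation": [10,-40,0],"turn": -0.066},
    {"fingers": 18,"translation": [11,-41,0],"turn": -0.066}
  ],
  "newtons": 80
}}

```text
t: 19.4
eef_pos: [0.6211, -0.0596, 0.1573]
tool_rot: [-0.0, 0.995, 0.098, -0.002]
contact_force: [0.4, -0.0, -0.9]
gripper_width: 0.258
```

Call:
{"api": "move_arm", "payload": {
  "steps": [
    {"fingers": 18,"translation": [0,0,0],"turn": 0},
    {"fingers": 18,"translation": [0,0,0],"turn": 0},
    {"fingers": 18,"translation": [0,0,0],"turn": 0}
  ]
}}

```text
t: 19.77
eef_pos: [0.6218, -0.0567, 0.1588]
tool_rot: [-0.0, 0.995, 0.101, -0.001]
contact_force: [0.6, 0.7, -1.2]
gripper_width: 0.262
```

```bash
python3 - <<'E'
from ov import *
o=get_obs();print(o["t"],o["eef_pos"],o["gripper_width"],o["contact_force"])
q=o["tool_rot"];print("yaw",2*np.arctan2(q[2],q[1]))
z=o["eef_pos"][2]+.0122
im,c=find("wrist",[("refractometer_mid",z),("refractometer_eye",z)])
cv2.imwrite("pics/w13.png",im)
overlay(im,c,"ref",(628.8,-78.4,.196),(180,60,450,330),2.2,"pics/ov13.png")
E
```

```text
19.775 [ 0.62183369 -0.05668067  0.15882217] 0.26216223675422917 [ 0.55329619  0.69651528 -1.15606908]
yaw 0.2014621763831863
wrist refractometer_mid 0.93 [311.6 382.4] [626.2 -78.7 171. ]
wrist refractometer_eye 0.66 [312.6 190. ] [611.3  -4.  171. ]
```

View pics/ov13.png

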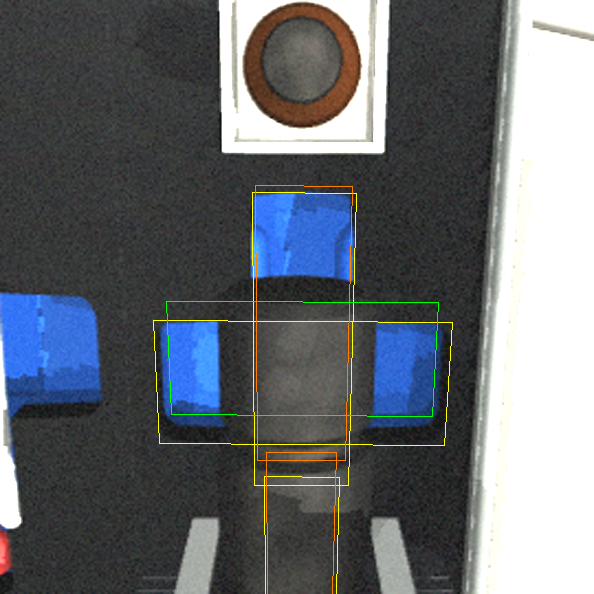

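Call:
{"api": "move_arm", "payload": {
  "steps": [
    {"fingers": 18,"translation": [2,0,-35],"turn": -0.005},
    {"fingers": 18,"translation": [0,0,-40],"turn": 0},
    {"fingers": 18,"translation": [0,0,-25],"turn": 0},
    {"fingers": 18,"translation": [0,0,0],"turn": 0},
    {"fingers": 18,"translation": [0,0,0],"turn": 0}
  ]
}}

```text
t: 20.55
eef_pos: [0.6254, -0.0582, 0.061]
tool_rot: [0.0, 0.995, 0.097, 0.001]
contact_force: [-0.4, -0.4, -1.7]
gripper_width: 0.26
```

```bash
python3 - <<'E'
from ov import *
o=get_obs();print(o["t"],o["eef_pos"],o["gripper_width"],o["contact_force"])
q=o["tool_rot"];print("yaw",2*np.arctan2(q[2],q[1]))
c=calibration("wrist");im=read_camera("wrist")
cv2.imwrite("pics/w14.png",im)
overlay(im,c,"ref",(628.6,-78.8,.196),(160,60,470,330),2,"pics/ov14.png")
E
```

```text
20.55 [ 0.62540393 -0.05815401  0.060988  ] 0.25979508754584696 [-0.4370727  -0.39665065 -1.7185188 ]
yaw 0.1943567789014319
```

View pics/ov14.png

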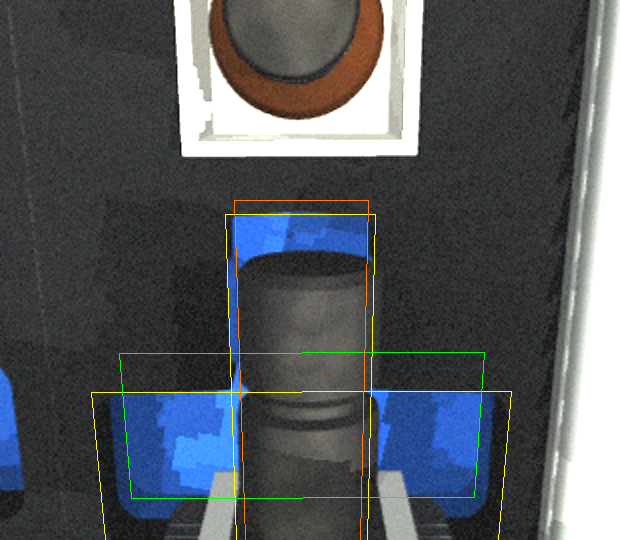

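Call:
{"api": "move_arm", "payload": {
  "steps": [
    {"fingers": 18,"translation": [-1.2,1.2,0],"turn": 0},
    {"fingers": 18,"translation": [0,0,-14],"turn": 0},
    {"fingers": 18,"translation": [0,0,-10],"turn": 0},
    {"fingers": 18,"translation": [0,0,0],"turn": 0},
    {"fingers": 18,"translation": [0,0,0],"turn": 0}
  ]
}}

```text
t: 21.22
eef_pos: [0.6232, -0.0571, 0.0356]
tool_rot: [-0.0, 0.995, 0.097, -0.0]
contact_force: [-0.5, -0.3, -1.2]
gripper_width: 0.263
```

```bash
python3 - <<'E'
from ov import *
o=get_obs();print(o["t"],o["eef_pos"],o["gripper_width"],o["contact_force"],o["torque"])
c=calibration("wrist");im=read_camera("wrist")
overlay(im,c,"ref",(628.6,-78.8,.196),(160,60,470,330),2,"pics/ov15.png")
E
```

```text
21.225 [ 0.62315336 -0.05713616  0.03559723] 0.2632078629279746 [-0.47726826 -0.34398651 -1.22443691] [ 0.01578602 -0.04152933  0.0188235 ]
```

View pics/ov15.png

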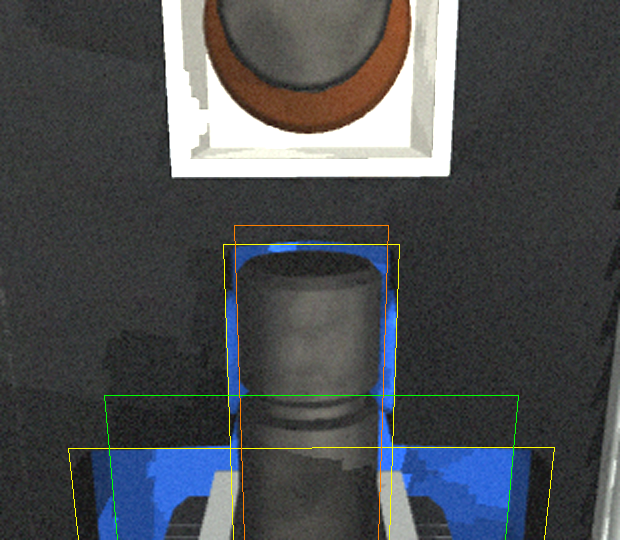

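Call:
{"api": "move_arm", "payload": {
  "steps": [
    {"fingers": 18,"translation": [0,0,-4],"turn": 0},
    {"fingers": 18,"translation": [0,0,-4],"turn": 0},
    {"fingers": 18,"translation": [0,0,-3],"turn": 0},
    {"fingers": 18,"translation": [0,0,-2],"turn": 0},
    {"fingers": 18,"translation": [0,0,0],"turn": 0}
  ]
}}

```text
t: 21.9
eef_pos: [0.6236, -0.0576, 0.0229]
tool_rot: [0.0, 0.995, 0.097, 0.0]
contact_force: [1.6, -1.9, 1.2]
gripper_width: 0.262
```

Call:
{"api": "move_arm", "payload": {
  "steps": [
    {"fingers": 18,"translation": [0,0,-1],"turn": 0},
    {"fingers": 18,"translation": [0,0,0],"turn": 0}
  ]
}}

```text
t: 22.15
eef_pos: [0.6237, -0.0576, 0.0228]
tool_rot: [0.0, 0.995, 0.097, 0.0]
contact_force: [-1.3, -1.8, 8.6]
gripper_width: 0.263
```

It stopped at TCP 22.8 mm, which is the predicted home depth. I'll release and lift.

Call:
{"api": "move_arm", "payload": {
  "steps": [
    {"fingers": 18,"translation": [0,0,-1],"turn": 0},
    {"fingers": 18,"translation": [0,0,1.5],"turn": 0},
    {"fingers": 44,"translation": [0,0,0],"turn": 0},
    {"fingers": 44,"translation": [0,0,0],"turn": 0},
    {"fingers": 44,"translation": [0,0,15],"turn": 0},
    {"fingers": 44,"translation": [0,0,40],"turn": 0},
    {"fingers": 44,"translation": [0,0,50],"turn": 0},
    {"fingers": 60,"translation": [0,0,50],"turn": 0},
    {"fingers": 80,"translation": [0,0,45],"turn": 0},
    {"fingers": 80,"translation": [0,0,0],"turn": 0}
  ]
}}

```text
t: 23.4
eef_pos: [0.6258, -0.0572, 0.2278]
tool_rot: [0.0, 0.995, 0.097, 0.004]
contact_force: [0.4, 0.4, -0.3]
gripper_width: 0.941
```

```bash
python3 - <<'E'
from ov import *
o=get_obs();print(o["t"],o["eef_pos"],o["gripper_width"],o["contact_force"])
im,c=find("wrist",[("refractometer_mid",.035),("refractometer_eye",.035),("pipette_mid",.0345),("pipette_tip",.0345),("cell1",.0125),("bottle_yellow_mid",.0485),("bottle_packed_mid",.0485)])
cv2.imwrite("pics/w16.png",im);np.save("c16.npy",c,allow_pickle=True)
find("side",[("pipette_mid",.0345),("refractometer_mid",.035),("bottle_brown_mid",.036)],5)
E
```

```text
23.4 [ 0.62584621 -0.05721422  0.22781005] 0.9405121872517881 [ 0.44029676  0.38082441 -0.29569039]
wrist refractometer_mid 0.93 [309.4 226.7] [628.5 -78.3  35. ]
wrist refractometer_eye 0.95 [308.4 139.3] [613.6  -5.2  35. ]
wrist pipette_mid 0.66 [174.4 145.9] [506.8 -31.6  34.5]
wrist bottle_packed_mid 0.67 [306.9  92.6] [605.8  29.5  48.5]
side pipette_mid 0.84 [314.1 257.7] [504.7 -36.4  34.5]
side refractometer_mid 0.66 [360.8 253.5] [630.4 -74.7  35. ]
side refractometer_mid 0.25 [313.  260.3] [494.1 -49.4  35. ]
side bottle_brown_mid 0.85 [418.8 332.2] [ 528.3 -445.4   36. ]
side bottle_brown_mid 0.75 [435.4 318.5] [ 594.  -422.4   36. ]
side bottle_brown_mid 0.73 [439.9 350.3] [ 525.1 -514.3   36. ]
side bottle_brown_mid 0.61 [468.1 335.7] [ 610.9 -504.7   36. ]
side bottle_brown_mid 0.42 [330.4 247.7] [574.   -5.7  36. ]
```

View pics/w16.png

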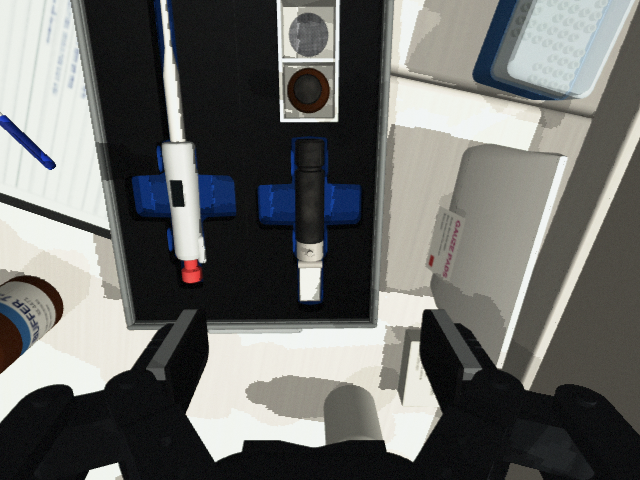

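Both instruments are seated; the refractometer's mid reads (628.5,−78.3) against the fitted seat at (628.6,−78.8). Now the loose brown bottle.

Call:
{"api": "move_arm", "payload": {
  "steps": [
    {"fingers": 60,"translation": [-9.5,-39,0],"turn": 0},
    {"fingers": 50,"translation": [-9.5,-39,0],"turn": 0},
    {"fingers": 50,"translation": [-9.5,-39,0],"turn": 0},
    {"fingers": 50,"translation": [-9.5,-39,0],"turn": 0},
    {"fingers": 50,"translation": [-9.5,-39,0],"turn": 0},
    {"fingers": 50,"translation": [-9.5,-39,0],"turn": 0},
    {"fingers": 50,"translation": [-9.5,-39,0],"turn": 0},
    {"fingers": 50,"translation": [-9.5,-39,0],"turn": 0},
    {"fingers": 50,"translation": [-9.5,-39,0],"turn": 0},
    {"fingers": 50,"translation": [-9.5,-39,0],"turn": 0}
  ]
}}

```text
t: 25.25
eef_pos: [0.528, -0.4484, 0.2222]
tool_rot: [-0.0, 0.995, 0.097, 0.0]
contact_force: [0.6, -0.3, -0.4]
gripper_width: 0.583
```

Call:
{"api": "move_arm", "payload": {
  "steps": [
    {"fingers": 50,"translation": [0,0,0],"turn": 0},
    {"fingers": 50,"translation": [0,0,0],"turn": 0}
  ]
}}

```text
t: 25.5
eef_pos: [0.5286, -0.4465, 0.222]
tool_rot: [-0.0, 0.995, 0.097, 0.0]
contact_force: [1.4, 0.6, -0.3]
gripper_width: 0.585
```

```bash
python3 - <<'E'
from ov import *
o=get_obs();print(o["t"],o["eef_pos"],o["gripper_width"])
im,c=find("wrist",[("bottle_brown_mid",.036),("bottle_brown",0)],4)
cv2.imwrite("pics/w17.png",im);np.save("c17.npy",c,allow_pickle=True)
c=np.load("c0.npy",allow_pickle=True).item();i0=cv2.imread("pics/wrist0.png")
c16=np.load("c16.npy",allow_pickle=True).item()
print("felt",onz(c,(225,112),.0125),onz(c16,(308,35),.0125))
E
```

```text
25.5 [ 0.52861354 -0.44652365  0.22199482] 0.58530740990074
wrist bottle_brown_mid 0.94 [299.7 280.7] [ 530.3 -516.7   36. ]
wrist bottle_brown_mid 0.94 [406.7 190.7] [ 602.8 -418.9   36. ]
wrist bottle_brown_mid 0.89 [393.4 274.6] [ 611.3 -494.7   36. ]
wrist bottle_brown_mid 0.88 [319.2 207.6] [ 534.2 -447.2   36. ]
wrist bottle_brown 0.95 [300.1 270.3] [ 530.5 -522.     0. ]
wrist bottle_brown 0.63 [390.7 263.5] [ 616.4 -497.7    0. ]
wrist bottle_brown 0.59 [399.3 183.9] [ 604.3 -419.7    0. ]
wrist bottle_brown 0.57 [312.7 196.1] [ 528.3 -446.4    0. ]
felt [0.59841757 0.07466394 0.0125    ] [0.59798763 0.0735565  0.0125    ]
```

View pics/w17.png

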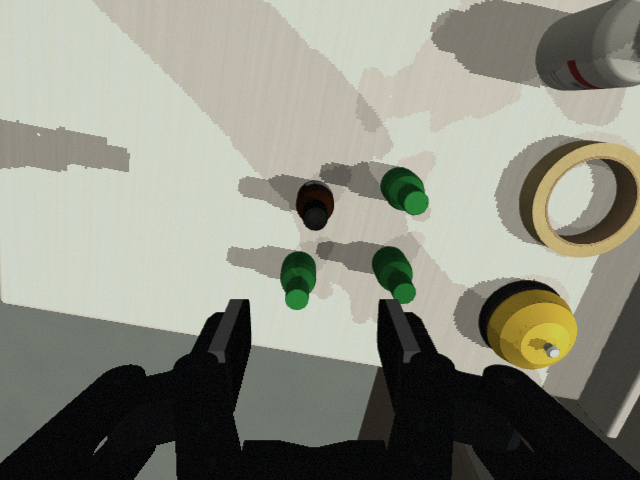

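The brown bottle stands at (315,205), with the green look-alikes at (300,275), (395,265) and (405,190). I'll fix its position from the cap top.

```bash
python3 - <<'E'
from ov import *
c=np.load("c17.npy",allow_pickle=True).item();im=cv2.imread("pics/w17.png")
print(onz(c,(315,217),.072),onz(c,(314,204),.040))
cv2.imwrite("pics/w17c.png",cv2.resize(im[170:245,270:365],None,fx=7,fy=7,interpolation=3))
E
```

```text
[ 0.53023801 -0.4463203   0.072     ] [ 0.5290599  -0.44409695  0.04      ]
```

View pics/w17c.png

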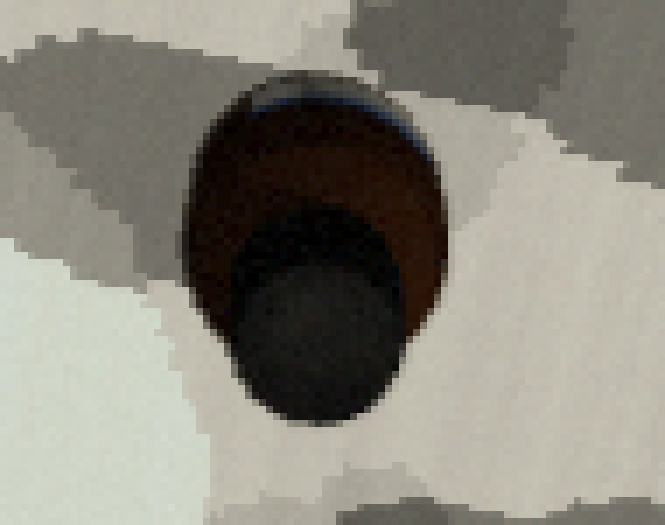

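Call:
{"api": "move_arm", "payload": {
  "steps": [
    {"fingers": 50,"translation": [2,-1,-40],"turn": 0},
    {"fingers": 50,"translation": [0,0,-50],"turn": 0},
    {"fingers": 50,"translation": [0,0,-40],"turn": 0},
    {"fingers": 50,"translation": [0,0,0],"turn": 0},
    {"fingers": 50,"translation": [0,0,0],"turn": 0}
  ],
  "newtons": 40
}}

```text
t: 26.28
eef_pos: [0.5316, -0.4484, 0.0942]
tool_rot: [0.001, 0.995, 0.097, 0.001]
contact_force: [-0.6, -0.0, 0.9]
gripper_width: 0.585
```

```bash
python3 - <<'E'
from ov import *
o=get_obs();print(o["t"],o["eef_pos"],o["gripper_width"],o["contact_force"])
cv2.imwrite("pics/w18.png",read_camera("wrist"))
c=calibration("wrist");print(proj(c,[o["eef_pos"]*[1,1,0]+[0,0,.072],[.5309,-.4475,.072]]))
E
```

```text
26.275 [ 0.5315957  -0.44841527  0.0941633 ] 0.5846782880752825 [-0.60527573 -0.00806756  0.8803538 ]
[[311.82339829 289.59196536]
 [310.70937326 287.53259604]]
```

View pics/w18.png

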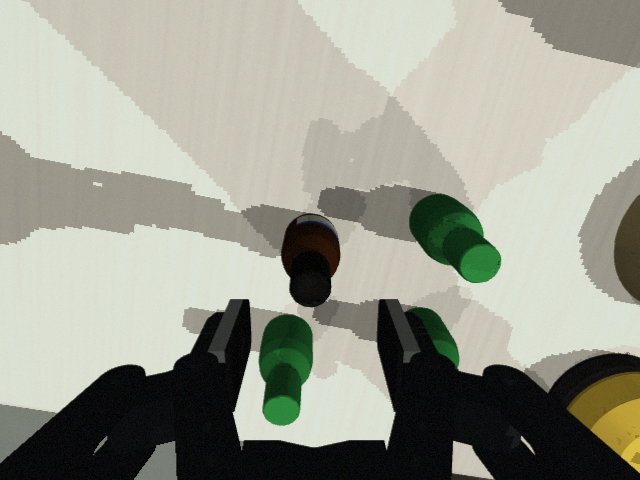

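Call:
{"api": "move_arm", "payload": {
  "steps": [
    {"fingers": 50,"translation": [-0.5,0.5,-25],"turn": 0},
    {"fingers": 50,"translation": [0,0,-20],"turn": 0},
    {"fingers": 50,"translation": [0,0,-4],"turn": 0},
    {"fingers": 12,"translation": [0,0,0],"turn": 0},
    {"fingers": 12,"translation": [0,0,0],"turn": 0},
    {"fingers": 12,"translation": [0,0,0],"turn": 0},
    {"fingers": 12,"translation": [0,0,0],"turn": 0}
  ]
}}

```text
t: 27.2
eef_pos: [0.5303, -0.4483, 0.0443]
tool_rot: [0.001, 0.995, 0.097, 0.001]
contact_force: [-0.7, 0.6, 4.9]
gripper_width: 0.221
```

Call:
{"api": "move_arm", "payload": {
  "steps": [
    {"fingers": 12,"translation": [0,0,10],"turn": 0},
    {"fingers": 12,"translation": [0,0,40],"turn": 0},
    {"fingers": 12,"translation": [0,0,50],"turn": 0},
    {"fingers": 12,"translation": [0,0,30],"turn": 0},
    {"fingers": 12,"translation": [0,0,0],"turn": 0}
  ]
}}

```text
t: 27.82
eef_pos: [0.5313, -0.4488, 0.1769]
tool_rot: [0.002, 0.995, 0.097, 0.002]
contact_force: [1.0, -0.3, -0.9]
gripper_width: 0.225
```

```bash
python3 - <<'E'
from ov import *
o=get_obs();print(o["t"],o["eef_pos"],o["gripper_width"],o["contact_force"])
cv2.imwrite("pics/w19.png",read_camera("wrist"))
cv2.imwrite("pics/s19.png",cv2.resize(read_camera("side")[230:380,330:530],None,fx=4,fy=4,interpolation=3))
E
```

```text
27.825 [ 0.53128457 -0.44880604  0.17693812] 0.2253970876155503 [ 1.03647939 -0.29719747 -0.93003536]
```

View pics/w19.png

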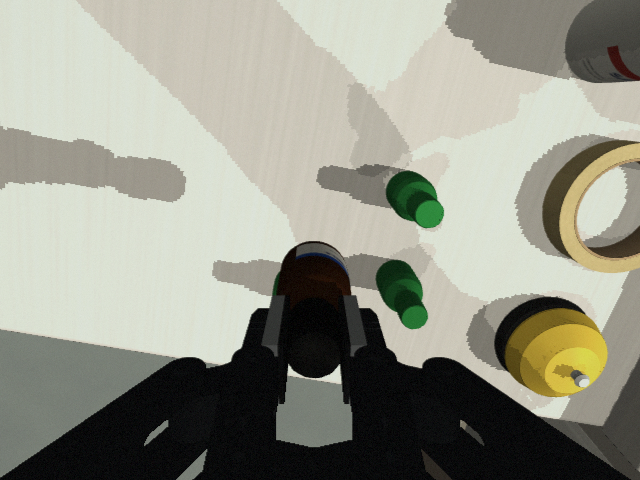

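View pics/s19.png

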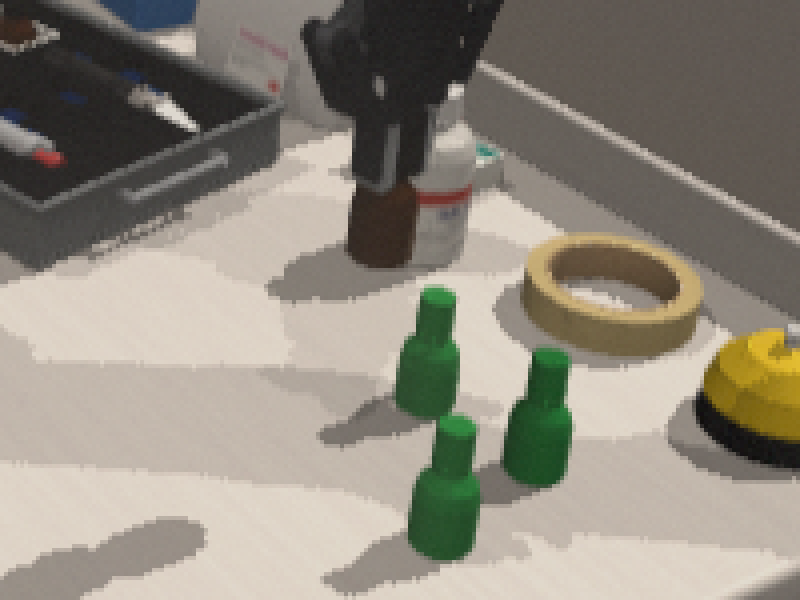

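Call:
{"api": "move_arm", "payload": {
  "steps": [
    {"fingers": 12,"translation": [6.6,47,0],"turn": 0},
    {"fingers": 12,"translation": [6.6,47,0],"turn": 0},
    {"fingers": 12,"translation": [6.6,47,0],"turn": 0},
    {"fingers": 12,"translation": [6.6,47,0],"turn": 0},
    {"fingers": 12,"translation": [6.6,47,0],"turn": 0},
    {"fingers": 12,"translation": [6.6,47,0],"turn": 0},
    {"fingers": 12,"translation": [6.6,47,0],"turn": 0},
    {"fingers": 12,"translation": [6.6,47,0],"turn": 0},
    {"fingers": 12,"translation": [6.6,47,0],"turn": 0},
    {"fingers": 12,"translation": [6.6,47,0],"turn": 0}
  ]
}}

```text
t: 29.18
eef_pos: [0.5947, 0.0238, 0.1715]
tool_rot: [0.0, 0.995, 0.097, -0.002]
contact_force: [0.2, 0.4, -0.2]
gripper_width: 0.226
```

Call:
{"api": "move_arm", "payload": {
  "steps": [
    {"fingers": 12,"translation": [1,40,0],"turn": 0},
    {"fingers": 12,"translation": [0,12,0],"turn": 0},
    {"fingers": 12,"translation": [0,0,0],"turn": 0},
    {"fingers": 12,"translation": [0,0,0],"turn": 0}
  ]
}}

```text
t: 29.68
eef_pos: [0.5966, 0.0719, 0.1728]
tool_rot: [0.001, 0.995, 0.096, -0.001]
contact_force: [0.9, -0.1, -0.3]
gripper_width: 0.222
```

```bash
python3 - <<'E'
from ov import *
o=get_obs();print(o["t"],o["eef_pos"],o["gripper_width"],o["contact_force"])
q=o["tool_rot"];print("yaw",2*np.arctan2(q[2],q[1]))
c=calibration("wrist");im=read_camera("wrist");cv2.imwrite("pics/w20.png",im);np.save("c20.npy",c,allow_pickle=True)
E
```

```text
29.675 [0.59658656 0.07193095 0.17276406] 0.22158877170979843 [ 0.86824364 -0.06201229 -0.34234528]
yaw 0.1913814577288747
```

View pics/w20.png

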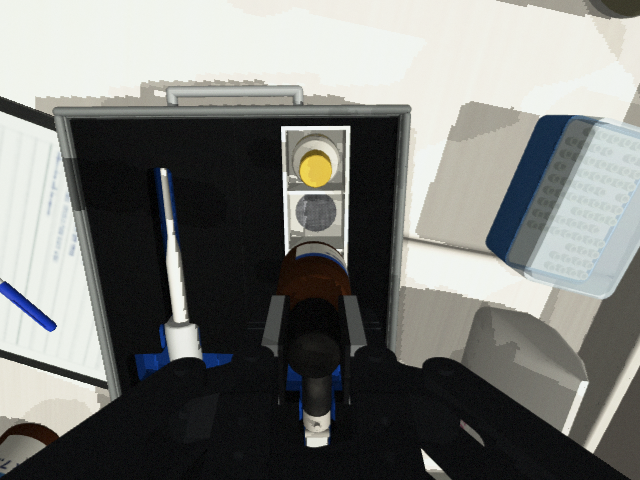

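```bash
python3 - <<'E'
from ov import *
c=np.load("c20.npy",allow_pickle=True).item();im=cv2.imread("pics/w20.png")
a=.195;ca,sa=np.cos(a),np.sin(a)
def box(cx,cy):
  big=cv2.resize(im[115:265,265:365],None,fx=5,fy=4,interpolation=3)
  for k,col in((0,(0,255,255)),(1,(0,255,0)),(2,(255,0,255))):
    for z in(45,12.5):
      q=np.array([[-20,-20],[20,-20],[20,20],[-20,20]],float)+[0,43*(k-1)]
      w=np.c_[cx+ca*q[:,0]-sa*q[:,1],cy+sa*q[:,0]+ca*q[:,1],np.full(4,z)]/1000
      u=(proj(c,w)-[265,115]+.5)*[5,4];cv2.polylines(big,[np.round(u).astype(int)],True,col if z==45 else (0,0,255),1)
  return big
cv2.imwrite("pics/cell.png",box(598,72.3))
E
```

```text
(no output)
```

View pics/cell.png

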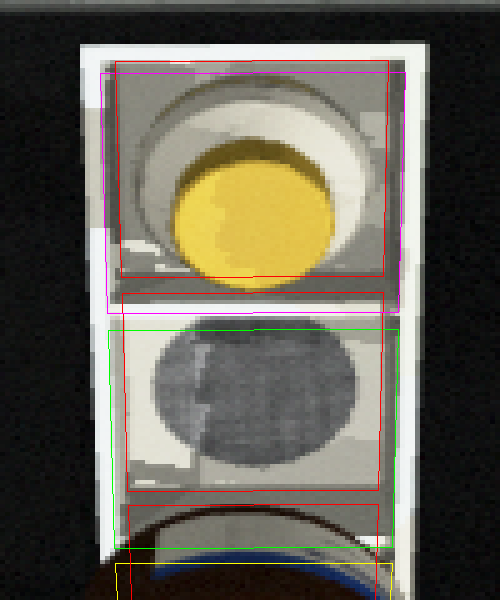

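Call:
{"api": "move_arm", "payload": {
  "steps": [
    {"fingers": 12,"translation": [0.5,1.7,-30],"turn": 0},
    {"fingers": 12,"translation": [0,0,-30],"turn": 0},
    {"fingers": 12,"translation": [0,0,-14],"turn": 0},
    {"fingers": 12,"translation": [0,0,0],"turn": 0},
    {"fingers": 12,"translation": [0,0,0],"turn": 0}
  ]
}}

```text
t: 30.35
eef_pos: [0.5982, 0.0758, 0.1004]
tool_rot: [-0.0, 0.995, 0.097, 0.001]
contact_force: [0.3, -0.5, -0.5]
gripper_width: 0.226
```

```bash
python3 - <<'E'
from ov import *
c=np.load("c20.npy",allow_pickle=True).item();P=onz(c,(314,353),.1728+.028)-[.5966,.0719,0]
print("cap rel",P*1000)
o=get_obs();print(o["t"],o["eef_pos"],o["gripper_width"],o["contact_force"])
c=calibration("wrist");im=read_camera("wrist");cv2.imwrite("pics/w21.png",im)
a=.195;ca,sa=np.cos(a),np.sin(a);cx,cy=597.8,74.2
x0,y0=220,130
big=cv2.resize(im[y0:y0+230,x0:x0+190],None,fx=3,fy=2.5,interpolation=3)
def pl(pts,col):
    u=(proj(c,np.array(pts)/1000)-[x0,y0]+.5)*[3,2.5];cv2.polylines(big,[np.round(u).astype(int)],True,col,1)
for k in(0,1,2):
    q=np.array([[-20,-20],[20,-20],[20,20],[-20,20]],float)+[0,43*(k-1)]
    pl(np.c_[cx+ca*q[:,0]-sa*q[:,1],cy+sa*q[:,0]+ca*q[:,1],np.full(4,45)],(0,255,255))
e=o["eef_pos"]*1000;t=np.linspace(0,6.28,40)
for dz,r in((-44,16.5),(28,10)):
    b=e+[0,0,dz]; pl(np.c_[b[0]+r*np.cos(t),b[1]+r*np.sin(t),np.full(40,b[2])],(0,255,0))
cv2.imwrite("pics/cell2.png",big)
E
```

```text
cap rel [  0.37143033   1.97201965 200.8       ]
30.35 [0.59823891 0.07580879 0.1004202 ] 0.22642213297124836 [ 0.27893537 -0.51894035 -0.49439124]
```

View pics/cell2.png

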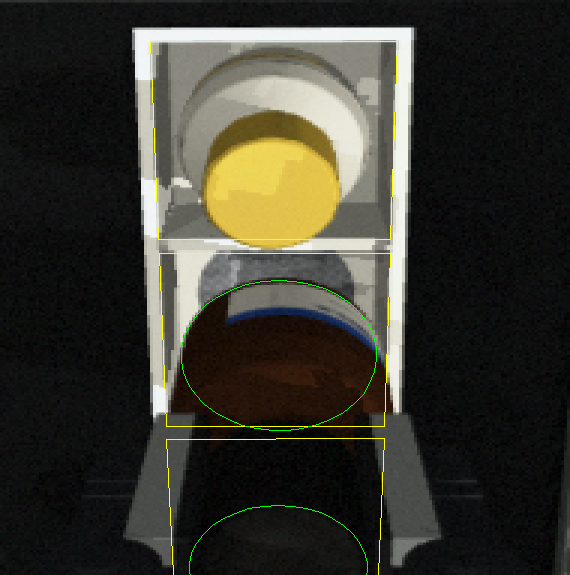

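The cell model lines up with the walls and the bottle's base circle fits the picture. I'll correct by (−0.4,−1.8) and lower it in.

Call:
{"api": "move_arm", "payload": {
  "steps": [
    {"fingers": 12,"translation": [-0.4,-1.8,0],"turn": 0},
    {"fingers": 12,"translation": [0,0,-10],"turn": 0},
    {"fingers": 12,"translation": [0,0,-12],"turn": 0},
    {"fingers": 12,"translation": [0,0,-10],"turn": 0},
    {"fingers": 12,"translation": [0,0,-6],"turn": 0},
    {"fingers": 12,"translation": [0,0,0],"turn": 0}
  ]
}}

```text
t: 31.15
eef_pos: [0.5965, 0.0742, 0.0606]
tool_rot: [0.0, 0.995, 0.097, -0.001]
contact_force: [0.0, -0.1, 0.5]
gripper_width: 0.226
```

Call:
{"api": "move_arm", "payload": {
  "steps": [
    {"fingers": 12,"translation": [0,0,-3],"turn": 0},
    {"fingers": 12,"translation": [0,0,-1.5],"turn": 0},
    {"fingers": 12,"translation": [0,0,0],"turn": 0}
  ]
}}

```text
t: 31.52
eef_pos: [0.597, 0.0742, 0.0569]
tool_rot: [-0.0, 0.995, 0.097, 0.0]
contact_force: [-0.8, -0.6, -0.1]
gripper_width: 0.229
```

Call:
{"api": "move_arm", "payload": {
  "steps": [
    {"fingers": 12,"translation": [0,0,-0.8],"turn": 0},
    {"fingers": 12,"translation": [0,0,0],"turn": 0}
  ]
}}

```text
t: 31.78
eef_pos: [0.5972, 0.0743, 0.0567]
tool_rot: [-0.0, 0.995, 0.097, 0.0]
contact_force: [-2.6, -0.5, 4.4]
gripper_width: 0.224
```

Call:
{"api": "move_arm", "payload": {
  "steps": [
    {"fingers": 26,"translation": [0,0,0],"turn": 0},
    {"fingers": 45,"translation": [0,0,0],"turn": 0},
    {"fingers": 45,"translation": [0,0,0],"turn": 0},
    {"fingers": 45,"translation": [0,0,20],"turn": 0},
    {"fingers": 45,"translation": [0,0,40],"turn": 0},
    {"fingers": 45,"translation": [0,0,50],"turn": 0},
    {"fingers": 60,"translation": [0,-20,50],"turn": 0},
    {"fingers": 80,"translation": [0,-30,20],"turn": 0},
    {"fingers": 80,"translation": [0,0,0],"turn": 0},
    {"fingers": 80,"translation": [0,0,0],"turn": 0}
  ]
}}

```text
t: 33.02
eef_pos: [0.5965, 0.0249, 0.2362]
tool_rot: [-0.0, 0.995, 0.097, 0.0]
contact_force: [-0.7, 0.1, -0.6]
gripper_width: 0.939
```

```bash
python3 - <<'E'
from ov import *
o=get_obs();print(o["t"],o["eef_pos"],o["contact_force"])
im,c=find("wrist",[("refractometer_mid",.035),("refractometer_eye",.035),("pipette_mid",.0345),("pipette_tip",.0345)])
im2,_=find("wrist",[("bottle_brown_mid",.0485),("bottle_packed_mid",.0485),("bottle_yellow_mid",.0485)],3)
cv2.imwrite("pics/w22.png",im)
im,_=find("side",[("vial_mid",.017),("amber_bottle_mid",.0675),("white_bottle_mid",.0575),("beaker_mid",.0475)])
cv2.imwrite("pics/s22.png",im);cv2.imwrite("pics/s22c.png",cv2.resize(im[205:295,240:410],None,fx=4.5,fy=4.5,interpolation=3))
E
```

```text
33.025 [0.59654579 0.02492726 0.23624439] [-0.6756775   0.14652557 -0.58516492]
wrist refractometer_mid 0.57 [323.2 314.4] [627.9 -82.8  35. ]
wrist refractometer_eye 0.9 [326.2 236. ] [614.5  -4.2  35. ]
wrist pipette_mid 0.87 [208.9 242. ] [511.  -30.7  34.5]
wrist pipette_tip 0.8 [193.9  99.5] [485.1  89.3  34.5]
wrist bottle_brown_mid 0.85 [326.1 147.1] [597.3  74.4  48.5]
wrist bottle_brown_mid 0.26 [323.9 306.5] [624.7 -66.7  48.5]
wrist bottle_packed_mid 0.81 [323.  202.2] [604.   29.3  48.5]
wrist bottle_yellow_mid 0.97 [326.3  90.6] [588.7 116.4  48.5]
side vial_mid 0.6 [258.5 225. ] [478.3 277.3  17. ]
side amber_bottle_mid 0.78 [301.6 287.9] [ 372.8 -214.4   67.5]
side white_bottle_mid 0.61 [439.7 270.7] [ 724.6 -286.    57.5]
side beaker_mid 0.91 [309.7 198.1] [701.  348.3  47.5]
```

View pics/w22.png

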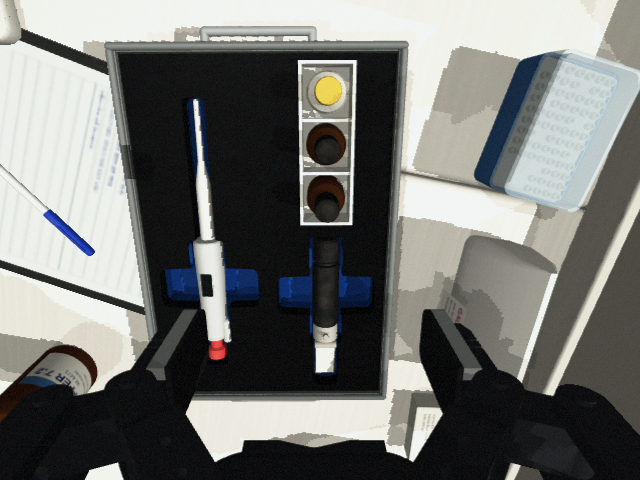

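View pics/s22c.png

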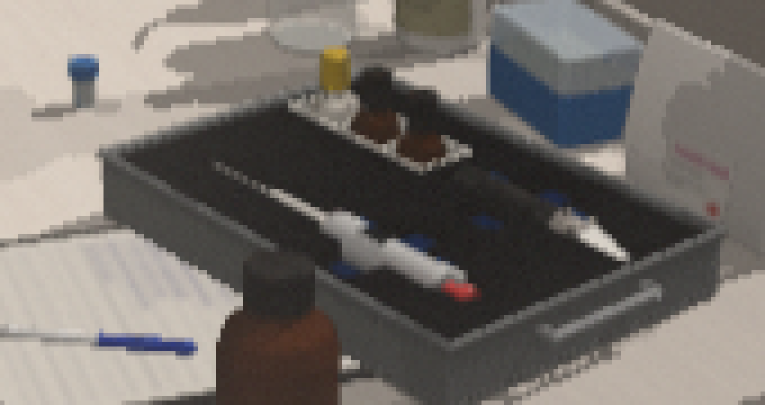

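View pics/s22.png

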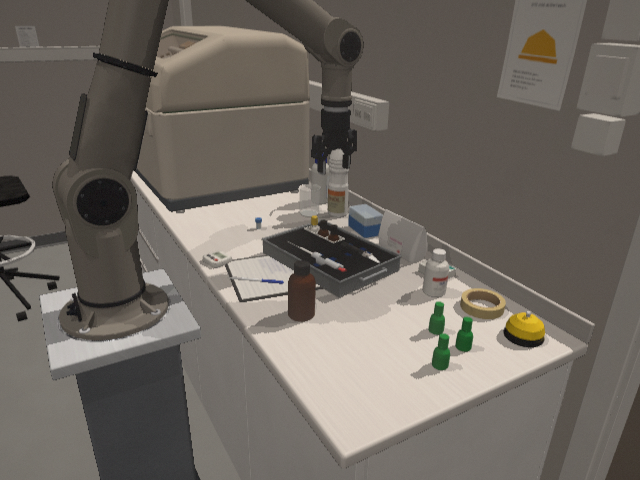

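All items look right. There's time left, so I'll check seating depth by touch with shut fingers: the barrel tops should be at 48 mm on the pipette and 47.5 mm on the refractometer. I'll test both ends of each.

Call:
{"api": "move_arm", "payload": {
  "steps": [
    {"fingers": 0,"translation": [-30,-21,-20],"turn": 0},
    {"fingers": 0,"translation": [-30,-21,-20],"turn": 0},
    {"fingers": 0,"translation": [-25,-21,-40],"turn": 0},
    {"fingers": 0,"translation": [0,0,-50],"turn": 0},
    {"fingers": 0,"translation": [0,0,-40],"turn": 0},
    {"fingers": 0,"translation": [0,0,-9],"turn": 0},
    {"fingers": 0,"translation": [0,0,0],"turn": 0}
  ]
}}

```text
t: 34.6
eef_pos: [0.5123, -0.0388, 0.0574]
tool_rot: [-0.0, 0.995, 0.097, -0.0]
contact_force: [1.0, 0.0, 0.2]
gripper_width: -0.002
```

Call:
{"api": "move_arm", "payload": {
  "steps": [
    {"fingers": 0,"translation": [0,0,-3],"turn": 0},
    {"fingers": 0,"translation": [0,0,-3],"turn": 0},
    {"fingers": 0,"translation": [0,0,-2],"turn": 0},
    {"fingers": 0,"translation": [0,0,0],"turn": 0}
  ]
}}

```text
t: 35.1
eef_pos: [0.5119, -0.0388, 0.0491]
tool_rot: [-0.0, 0.995, 0.097, 0.0]
contact_force: [-0.1, 0.4, -0.3]
gripper_width: -0.001
```

Call:
{"api": "move_arm", "payload": {
  "steps": [
    {"fingers": 0,"translation": [0,0,-1],"turn": 0},
    {"fingers": 0,"translation": [0,0,-1.5],"turn": 0},
    {"fingers": 0,"translation": [0,0,0],"turn": 0}
  ]
}}

```text
t: 35.48
eef_pos: [0.5129, -0.0386, 0.0478]
tool_rot: [-0.0, 0.995, 0.097, 0.001]
contact_force: [-2.3, -0.0, 13.0]
gripper_width: 0.001
```

Call:
{"api": "move_arm", "payload": {
  "steps": [
    {"fingers": 0,"translation": [0,0,8],"turn": 0},
    {"fingers": 0,"translation": [7,-38,0],"turn": 0},
    {"fingers": 0,"translation": [8,-38,0],"turn": 0},
    {"fingers": 0,"translation": [0,0,-5],"turn": 0},
    {"fingers": 0,"translation": [0,0,-3],"turn": 0},
    {"fingers": 0,"translation": [0,0,0],"turn": 0}
  ]
}}

```text
t: 36.22
eef_pos: [0.5279, -0.1158, 0.0478]
tool_rot: [0.001, 0.995, 0.097, 0.001]
contact_force: [-0.8, -6.2, 11.2]
gripper_width: -0.003
```

The pipette reads 47.8 mm at both ends, so it is level and fully home. Same test on the refractometer.

Call:
{"api": "move_arm", "payload": {
  "steps": [
    {"fingers": 0,"translation": [0,0,30],"turn": 0},
    {"fingers": 0,"translation": [30,31,20],"turn": 0},
    {"fingers": 0,"translation": [30,31,0],"turn": 0},
    {"fingers": 0,"translation": [29,31,0],"turn": 0},
    {"fingers": 0,"translation": [0,0,-30],"turn": 0},
    {"fingers": 0,"translation": [0,0,-15],"turn": 0},
    {"fingers": 0,"translation": [0,0,-5],"turn": 0},
    {"fingers": 0,"translation": [0,0,-1],"turn": 0},
    {"fingers": 0,"translation": [0,0,0],"turn": 0}
  ]
}}

```text
t: 37.35
eef_pos: [0.6159, -0.0202, 0.0473]
tool_rot: [-0.001, 0.995, 0.097, 0.0]
contact_force: [-4.0, 5.0, 12.4]
gripper_width: -0.0
```

Call:
{"api": "move_arm", "payload": {
  "steps": [
    {"fingers": 0,"translation": [0,0,8],"turn": 0},
    {"fingers": 0,"translation": [6,-28,0],"turn": 0},
    {"fingers": 0,"translation": [6,-28,0],"turn": 0},
    {"fingers": 0,"translation": [0,0,-5],"turn": 0},
    {"fingers": 0,"translation": [0,0,-3],"turn": 0},
    {"fingers": 0,"translation": [0,0,0],"turn": 0}
  ]
}}

```text
t: 38.1
eef_pos: [0.6286, -0.0796, 0.0472]
tool_rot: [0.001, 0.995, 0.096, 0.001]
contact_force: [-2.5, -6.5, 12.0]
gripper_width: 0.001
```

Both ends read 47.3 mm, which is home (47.5 expected). I'll lift clear, take a last look and hand in.

Call:
{"api": "move_arm", "payload": {
  "steps": [
    {"fingers": 0,"translation": [0,0,40],"turn": 0},
    {"fingers": 0,"translation": [0,0,50],"turn": 0},
    {"fingers": 0,"translation": [0,0,50],"turn": 0},
    {"fingers": 0,"translation": [0,0,40],"turn": 0},
    {"fingers": 0,"translation": [0,0,0],"turn": 0},
    {"fingers": 0,"translation": [0,0,0],"turn": 0}
  ]
}}

```text
t: 38.85
eef_pos: [0.6272, -0.0767, 0.2247]
tool_rot: [-0.0, 0.995, 0.097, -0.001]
contact_force: [0.1, 0.1, -0.7]
gripper_width: -0.002
```

```bash
python3 - <<'E'
from ov import *
o=get_obs();print(o["t"],o["eef_pos"],o["contact_force"])
cv2.imwrite("pics/w23.png",read_camera("wrist"));a=read_camera("scene");cv2.imwrite("pics/sc23.png",a)
E
```

```text
38.85 [ 0.62715486 -0.07670722  0.22465666] [ 0.14101001  0.11155788 -0.73313388]
```

View pics/w23.png

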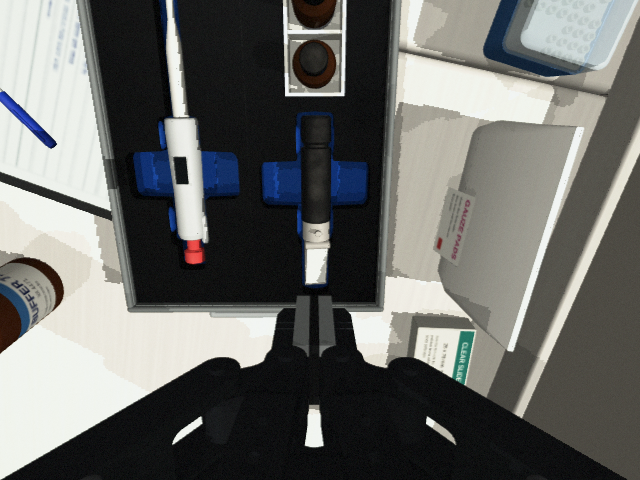

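View pics/sc23.png

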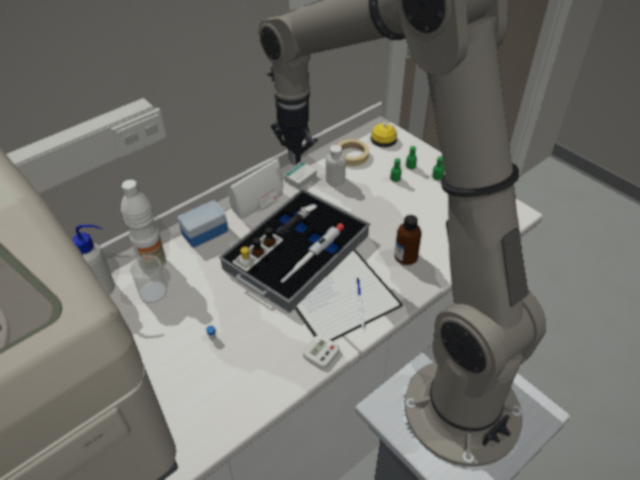

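The pipette, the refractometer and all three bottles are in place. The vial (211,330), amber bottle (408,240), white bottle (335,165) and beaker (150,280) are where they were at the start.

```bash
python3 -c "
from station import *
print(hand_in())"
```

```text
the job is handed in; nothing more can be done
None
```

I put the field test kit back in the order asked and handed it in at about 39 s of the 69 s allowed; no verdict is reported.

- **Pipette:** it stood too close to the loose bottle for the proper grip, so I first moved it about 30 mm clear. I then pressed it home. A touch check with shut fingers read 47.8 mm at both ends of the barrel (48 expected).
- **Refractometer:** pressed home. The touch check read 47.3 mm and 47.2 mm at two points along the barrel (47.5 expected).
- **Brown bottle:** standing upright in the empty middle cell. The camera put it at (597.3, 74.4) mm and the cell centre at (597.8, 74.2) mm.
- **Everything else:** the last pictures show the two packed bottles in their cells. The vial, amber bottle, white bottle and beaker stand where they did at the start.

Some readings disagreed:
- **Side camera on bystanders:** at the end it placed the vial about 20 mm and the beaker about 55 mm from its first readings. In the scene picture both sit at the same pixels as at the start, so I took this as network noise.
- **Refractometer position:** its last camera reading was about 4 mm off the seat along its length. The reading before it was within 0.5 mm and the touch check agreed with that one.

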